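Build up the single-speed stack on a freehub

TASK

A bare bicycle rear hub stands upright in an axle block on the bench. Build its single-speed stack on the freehub, one part at a time from the bottom up: the black spacer first, then the sprocket, the red spacer, the blue spacer, and last the green lockring over the threaded nose, each seated flat on the one below and let go before you fetch the next. Leave the pedal, the handlebar stem and the grease tub where they lie.

Things in the scene. Friction and masses are not known exactly. Their poses are not given: they have to be found in the camera images.
- hub_seat (a point): Fixed upright hub: low block within 70 mm of the axis, black flanges 58 across, dark shoulder 48, then silver freehub. Point: on the axis on the shoulder's top, 106 mm over the bench, 4 over the flange; z up. From it up: 34 diameter to 32 mm, bevel to 27 at 36, nose 27 to 45, bevel to 21 at 48, cap 17 to 54 (top). Plain round bores drop on with 2 mm to spare all round; no turning needed.
- black_spacer_mid (a point): Black spacer ring, 48 mm outside, 38 mm bore, 12 mm high, lying flat on the bench, loose, 22 g. The point is its centre, half-way up (6 mm above its underside); z is the ring's axis. Goes on first: seated when this point is 6 mm above hub_seat.
- sprocket_mid (a point): Silver steel sprocket with 14 teeth, 61 mm over the tooth tips, teeth 4 mm thick half-way up a hub 46 mm across and 9 mm high with a 38 mm bore; alike on both faces; flat on the bench, loose, about 75 g. The point is its centre, half-way up (4.5 mm above its underside). Goes on second: seated when this point is 16.5 mm above hub_seat.
- red_spacer_mid (a point): Red spacer ring, 48 mm outside, 38 mm bore, 8 mm high, flat on the bench, loose, 15 g. The point is its centre, half-way up (4 mm above its underside). Goes on third: seated when this point is 25 mm above hub_seat.
- blue_spacer_mid (a point): Blue spacer ring, 48 mm outside, 38 mm bore, 7 mm high, flat on the bench, loose, 13 g. The point is its centre, half-way up (3.5 mm above its underside). Goes on fourth: seated when this point is 32.5 mm above hub_seat.
- lockring_mid (a point): Green lockring, 48 mm outside, 31 mm bore, 9 mm high, with small black notches round its upper face, flat on the bench, loose, about 25 g. The point is its centre, half-way up (4.5 mm above its underside). Goes on last, around the threaded nose and resting on the blue spacer (just set on, not screwed): seated when this point is 40.5 mm above hub_seat.
- pedal_mid (a point): A dark flat bicycle pedal lying on the bench, 96 x 88 mm and 20 mm high, a spindle stub reaches 66 mm from the centre on its own -y side; loose, not to be moved. The point is its centre, 9 mm above the bench.
- grease_tub_mid (a point): A round white grease tub with an orange lid, 66 mm across, 44 mm high; loose, not to be moved. The point is its centre, 22 mm above the bench.
- stem_mid (a point): A dark handlebar stem standing on the bench, 120 mm long along its own x, 44 mm wide, 40 mm high: an upright tube clamp at one end, a lying clamp at the other (+x); loose, not to be moved. The point is half-way along it, 20 mm above the bench.
There are look-alikes about, which are no part of the job. What is shaped like the part that bears black_spacer_mid but pink is not meant.

How it is judged:
By the outcome, as a careful person would: the job done as asked, in the order asked, and still so for the second after the job is handed in, with the robot touching nothing.
It also fails if it takes over 138 s, if anything falls off the work surface, if the arm or the gripper's body presses on something with over 40 N, if the wrist force passes 120 N, or if a joint passes its speed limit or range.

ROBOT

A 6-joint arm with a two-finger parallel gripper is mounted at the origin on the work surface. World frame = base frame: x ahead of the robot, y to its left, z up, the work surface at z = 0. Lengths are in m, angles in rad, forces in N, time in s.
With the tool pointing down it reaches from about 0.3 to 0.825 m from the base axis. Payload 5.4 kg.
Tool frame: the origin (TCP) lies on the mounting face of the last link; the fingertips stand 190 mm ahead of it and the grasp point (between the pads) lies 171 mm ahead of it; x points along the fingers, z is the direction in which the jaws open and shut, and the axes are right-handed (so a half turn about x gives the same grasp; the last joint's range is limited). The gripper opens to 92 mm and grips with 3 to 60 N. Pads are 20 mm wide; open, the fingers measure 128 mm over their backs; the gripper's body (75 mm by 189 mm) begins 69 mm behind the grasp point.
Start: joints at [0.98, 0.158, 1.597, -0, 1.386, -0.21], TCP at [0.214, 0.534, 0.405] pointing down, gripper open.
Joint ranges: [-2.91, 2.91], [-0.94, 2.29], [0.18, 2.7], [-1.29, 4.43], [0.17, 2.64], [-3, 3]. Speed limits (rad/s): [2.57, 2.57, 3.14, 3.14, 3.14, 3.14].

INTERFACE

Orientations are given as a rotation vector (axis times angle).
In Python, from station import bot gives the robot as it stands. The module is installed in compiled form; this text tells all that it offers.
- The arm moves only by the shell command python3 -m inch 'ROWS'. ROWS is JSON, a list of rows, each an object of numbers: "dx", "dy", "dz": the shift along the tool's x, y, z in m; "roll": the turn about the tool's x in rad; "claw": the gripper's target within -1 to 1 (fully open at 1, half-way at 0, shut at -1). A call has 1 to 12 rows; each row shifts and turns the commanded pose from where the row before left it, along the tool's axes as they then stand; what a row does not reach is not made up. A row lasts 1/12 s, in which the tool goes at most 41.7 mm and 7.16 degrees, less where a joint would pass 70% of its speed; a pose out of reach is approached as far as the arm can. A call is refused whole if a number of a shift passes 0.0417 or a number of a turn 0.125, either way. A call with a gripper value outside its range is refused whole. The fingers move at their own pace and stop on an object; the grip force is fixed at half the most. Time passes only in rows, so rows that do not move let the fingers close. It gives the time, the measured TCP pose, the force and the opening at its end, in the units of the state.
- bot.get_state(): the state, without advancing time (a new reading comes with each control period).
- bot.snapshot(name): name is "side" or "top"; returns (picture, depth): 400x640x3 uint8, red, green, blue; 400x640 float32, m along the optical axis (not along the pixel's ray), 0 where there is no reading.
- bot.calibration(name): a dict with "vfov" (degrees; the focal length in pixels is half the picture's height over the tangent of half this angle, whatever the lens; pixels are square), "cx", "cy" (the principal point, pixels), "distortion" ([k1, k2, p1, p2, k3] as OpenCV has them; the pictures are not rectified), "view" (4x4, takes a point from world to camera coordinates). Camera axes: x right, y down, z forward; pixel columns grow to the right and rows downward; lengths in m; the calibration is good to about 2 mm. A picture is of the moment at which its call begins. calibration takes no time and is no camera call.
- bot.close_job(): hands the job in, once; it reports no verdict.
The state is a dict: "clock": time; "qpos": joint angles; "joint_vel": joint speeds; "effort": joint torques, N m; "tool_pos": TCP position; "ee_rot": TCP orientation; "force": force on the tool from outside, world axes, zero at the start; "torque": the same for the moment, N m; "opening": finger opening in m.
Only numpy, scipy, OpenCV 4.12 (cv2) and the standard library are available. Lean on these libraries where they do the work, as an engineer would, in place of code of your own. Each camera call takes 0.05 s, during which the arm holds its last target.

## Working session

There is one attempt and no reset: what is moved stays moved. The work goes in short steps, Python scripts to look and compute and a shell command to move; the robot and the scene stay as the last step left them, time stands still between calls to the robot, and variables do not carry over. Pictures are saved under pics/ and viewed, and the job is handed in when it is done.

```bash
mkdir -p pics; ls
python3 - <<'E'
from station import bot
import cv2
s=bot.get_state();print(s)
for n in("side","top"):
    c=bot.calibration(n);print(n,c)
    p,d=bot.snapshot(n)
    cv2.imwrite(f"pics/{n}0.png",p[:,:,::-1])
E
```

```text
pics
{'clock': 0.0, 'qpos': array([ 9.79888476e-01,  1.59029852e-01,  1.59820460e+00,  3.00851323e-05,
        1.38618596e+00, -2.10149558e-01]), 'joint_vel': array([ 0.0002883 ,  0.00036939, -0.00038335, -0.00014081,  0.00075291,
        0.00011171]), 'effort': array([ 3.99960136e-04, -3.85569942e+01, -3.22110844e+01,  7.02408934e-02,
        3.77686322e-02, -1.54484260e-04]), 'tool_pos': array([0.21357225, 0.53357339, 0.40374322]), 'ee_rot': array([-0.9250824 ,  1.3673597 ,  0.92399575]), 'force': array([ 0.06713805, -0.22663925, -0.03565337]), 'torque': array([0.0231549 , 0.04916795, 0.02126613]), 'opening': 0.09199286714614041}
side {'vfov': 43.17741880906521, 'cx': 317.02247566757546, 'cy': 202.85691608807153, 'distortion': array([-0.15512638,  0.        ,  0.        ,  0.        ,  0.        ]), 'view': array([[ 0.93066815, -0.36537874,  0.01884574, -0.48971033],
       [-0.24657679, -0.66445158, -0.70548138,  0.18362362],
       [ 0.27028998,  0.65192214, -0.70847784,  1.28025645],
       [ 0.        ,  0.        ,  0.        ,  1.        ]])}
top {'vfov': 43.0331702550054, 'cx': 314.14930455473313, 'cy': 206.28051756306826, 'distortion': array([-0.12974255,  0.        ,  0.        ,  0.        ,  0.        ]), 'view': array([[ 0.01519157, -0.99982668, -0.01076198, -0.01738322],
       [-0.99020644, -0.01354975, -0.13895183,  0.53797228],
       [ 0.13878193,  0.01276747, -0.99024066,  1.59453012],
       [ 0.        ,  0.        ,  0.        ,  1.        ]])}
```

View pics/side0.png

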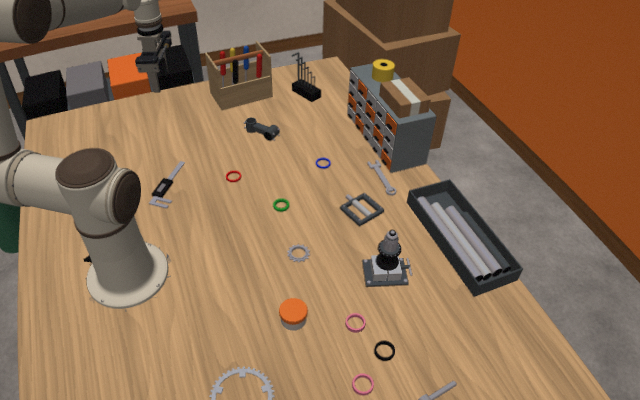

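View pics/top0.png

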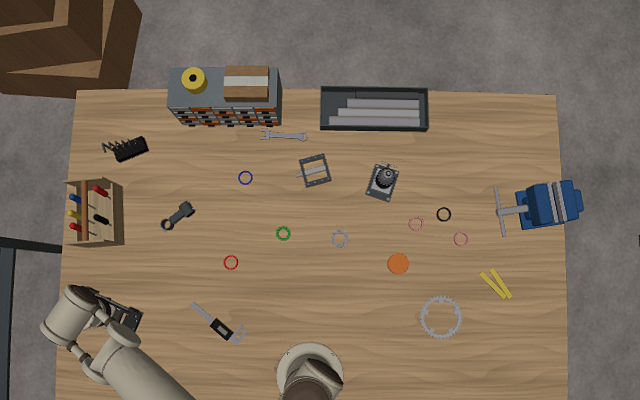

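The side picture shows the hub at about (388,262). The top picture shows:
- hub (384,178)
- black ring (444,214), with pink look-alikes at (416,224) and (461,239)
- small sprocket (340,239), with a large chainring look-alike at (441,317)
- red (231,262), blue (245,178), green (283,233)
- pedal (314,170), tub (398,264), stem (178,215)

Next I'll check these in close crops and measure them.

```bash
cat > h.py <<'E'
from station import bot
import numpy as np, cv2
from scipy.spatial.transform import Rotation as R
def K(n):
    c=bot.calibration(n); f=200/np.tan(np.radians(c['vfov'])/2)
    return np.array([[f,0,c['cx']],[0,f,c['cy']],[0,0,1.]]),np.array(c['distortion']),np.array(c['view'])
def ray(n,px):
    k,d,V=K(n); u=cv2.undistortPoints(np.array(px,float).reshape(-1,1,2),k,d).reshape(-1,2)
    r=np.c_[u,np.ones(len(u))]@V[:3,:3]; o=-V[:3,:3].T@V[:3,3]; return o,r
def at_z(n,px,z):
    o,r=ray(n,px); return o+r*((z-o[2])/r[:,2])[:,None]
def proj(n,P):
    k,d,V=K(n); return cv2.projectPoints(np.array(P,float).reshape(-1,1,3),cv2.Rodrigues(V[:3,:3])[0],V[:3,3],k,d)[0].reshape(-1,2)
def cloud(n,dep,x0,y0,x1,y1):
    v,u=np.mgrid[y0:y1,x0:x1]; u=u.ravel();v=v.ravel(); z=dep[v,u]; g=z>0
    o,r=ray(n,np.c_[u,v][g]); return o+r*z[g][:,None],np.c_[u,v][g]
def mask(p,col):
    h=cv2.cvtColor(p,cv2.COLOR_RGB2HSV).astype(int); H,S,V=h[...,0],h[...,1],h[...,2]
    if col=='red': return ((H<6)|(H>174))&(S>150)&(V>70)
    if col=='blue': return (abs(H-120)<10)&(S>120)&(V>60)
    if col=='green': return (abs(H-60)<15)&(S>120)&(V>50)
    if col=='black': return V<60
    if col=='silver': return (S<60)&(V>90)
def find(n,p,col,c,r,z):
    m=np.zeros(p.shape[:2],np.uint8); x,y=c
    m[y-r:y+r,x-r:x+r]=mask(p,col)[y-r:y+r,x-r:x+r]
    pts=np.argwhere(m)[:,::-1].astype(np.float32)
    hull=cv2.convexHull(pts); M=cv2.moments(hull); q=[M['m10']/M['m00'],M['m01']/M['m00']]
    return np.array(q),at_z(n,q,z)[0],cv2.boundingRect(hull),len(pts)
def crop(p,c,r,s,name):
    x,y=c; a=p[max(0,y-r):y+r,max(0,x-r):x+r]
    cv2.imwrite(name,cv2.resize(a,None,fx=s,fy=s,interpolation=cv2.INTER_CUBIC)[:,:,::-1])
E
python3 - <<'E'
from h import *
T={'black':((444,214),(384,350),.006),'silver':((340,239),(299,253),.0045),'red':((231,262),(233,176),.004),'blue':((245,178),(323,162),.0035),'green':((283,233),(281,205),.0045)}
tiles=[]
for n,i in(("top",0),("side",1)):
    p,d=bot.snapshot(n); np.savez(f"{n}0.npz",p=p,d=d); row=[]
    for k,v in T.items():
        q,X,b,N=find(n,p,k,v[i],15,v[2]); print(n,k,q.round(1),X.round(4),b,N, 'depthz',np.round(cloud(n,d,*(np.array(v[i])-15),*(np.array(v[i])+15))[0][:,2].max(),4))
        x,y=v[i]; row.append(cv2.resize(p[y-16:y+16,x-16:x+16],(150,150),interpolation=cv2.INTER_CUBIC))
    c=((384,178),(388,260))[i]; x,y=c; row.append(cv2.resize(p[max(0,y-35):y+35,x-35:x+35],(150,150)));tiles.append(np.hstack(row[:3]));tiles.append(np.hstack(row[3:]))
im=np.vstack(tiles); cv2.imwrite('pics/crops.png',im[:,:,::-1]); print(im.shape)
P,u=cloud('side',np.load('side0.npz')['d'],360,220,420,290)
for a in np.arange(.005,.17,.01):
    g=P[abs(P[:,2]-a)<.005]; 
    if len(g): print('hub z',a.round(3),len(g),g[:,:2].min(0).round(3),g[:,:2].max(0).round(3))
P,u=cloud('top',np.load('top0.npz')['d'],360,155,410,205)
g=P[P[:,2]>.14]; print('top',len(g),g.mean(0),g.min(0),g.max(0))
E
```

```text
top black [443.4 213.8] [ 0.5234 -0.4351  0.006 ] (437, 207, 14, 14) 47 depthz 0.02
top silver [339.7 238.2] [ 0.4389 -0.094   0.0045] (331, 229, 19, 19) 148 depthz 0.0175
top red [230.4 262.1] [0.3557 0.2606 0.004 ] (224, 255, 14, 15) 61 depthz 0.0198
top blue [244.8 177.3] [0.637  0.223  0.0035] (238, 171, 14, 14) 53 depthz 0.0183
top green [282.6 232.8] [0.454  0.0925 0.0045] (276, 226, 14, 14) 79 depthz 0.0181
side black [384.3 350.4] [ 0.5219 -0.4313  0.006 ] (375, 341, 20, 20) 128 depthz 0.0166
side silver [298.1 252.7] [ 0.4372 -0.0894  0.0045] (287, 244, 23, 18) 194 depthz 0.0141
side red [233.  175.9] [0.3531 0.2659 0.004 ] (226, 171, 15, 11) 70 depthz 0.0148
side blue [322.6 162.6] [0.635  0.2286 0.0035] (316, 158, 14, 10) 48 depthz 0.0128
side green [280.6 204.6] [0.4509 0.0968 0.0045] (273, 199, 16, 12) 105 depthz 0.0156
(600, 450, 3)
hub z 0.005 1986 [ 0.546 -0.303] [ 0.8   -0.046]
hub z 0.015 225 [ 0.564 -0.285] [ 0.684 -0.05 ]
hub z 0.025 150 [ 0.581 -0.276] [ 0.691 -0.055]
hub z 0.035 237 [ 0.579 -0.269] [ 0.682 -0.187]
hub z 0.045 61 [ 0.58  -0.266] [ 0.662 -0.194]
hub z 0.055 173 [ 0.594 -0.258] [ 0.651 -0.202]
hub z 0.065 54 [ 0.604 -0.254] [ 0.637 -0.216]
hub z 0.075 36 [ 0.605 -0.247] [ 0.631 -0.222]
hub z 0.085 5 [ 0.606 -0.243] [ 0.614 -0.234]
hub z 0.095 13 [ 0.595 -0.257] [ 0.639 -0.214]
hub z 0.105 189 [ 0.593 -0.258] [ 0.65 -0.2 ]
hub z 0.115 41 [ 0.599 -0.251] [ 0.636 -0.222]
hub z 0.125 41 [ 0.606 -0.247] [ 0.638 -0.218]
hub z 0.135 50 [ 0.605 -0.246] [ 0.639 -0.216]
hub z 0.145 50 [ 0.607 -0.244] [ 0.637 -0.218]
hub z 0.155 59 [ 0.609 -0.243] [ 0.636 -0.22 ]
hub z 0.165 27 [ 0.615 -0.239] [ 0.63  -0.221]
top 78 [ 0.62315272 -0.22881234  0.15191347] [ 0.6100829  -0.24645173  0.14028058] [ 0.63792174 -0.2156793   0.16568138]
```

View pics/crops.png

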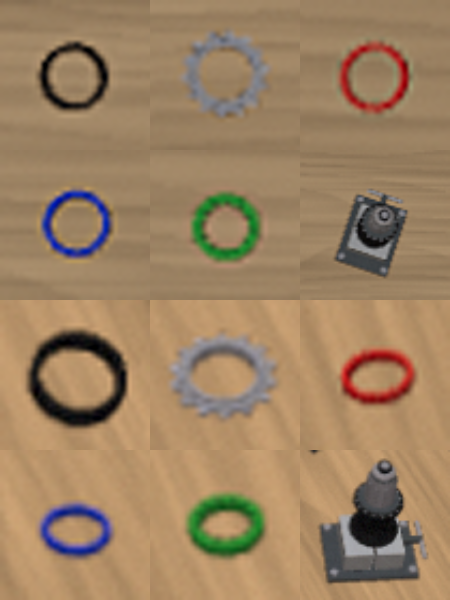

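Each choice is confirmed in its crop: a black ring 14 px across, not pink; a 19 px sprocket, not the chainring; and the red, blue and green rings. The two cameras disagree by about 5 mm. I'll settle that by comparing held parts against the arm's kinematics, and I'll centre over the hub by image.

```bash
cat >> h.py <<'E'
def go(x,y,ztip=None):
    s=bot.get_state(); M=R.from_rotvec(s['ee_rot']).as_matrix(); t=s['tool_pos']+.19*M[:,0]
    print('axes x',M[:,0].round(4),'y',M[:,1].round(4),'z',M[:,2].round(4),'tip',t.round(4),'open',round(s['opening'],4),'t',round(s['clock'],2),'F',s['force'].round(1),'q',s['qpos'].round(2))
    d=np.array([x,y,ztip if ztip is not None else t[2]])-t; print('tool delta mm',(M.T@d*1000).round(1))
E
python3 - <<'E'
from h import *
go(.5225,-.433,.1)
for n in('top','side'):
    d=np.load(n+'0.npz')['d']
    P,u=cloud(n,d,*((255,185,330,225) if n=='top' else (250,210,290,300)))
    print(n,P[:,2].mean(),P[:,2].std(), np.linalg.lstsq(np.c_[P[:,:2],np.ones(len(P))],P[:,2],rcond=None)[0])
# hub silhouettes
for n,c in(('top',(384,178)),('side',(388,260))):
    p=np.load(n+'0.npz')['p']; crop(p,c,30,13,f'pics/hub_{n}.png')
E
```

```text
axes x [-7.e-04 -1.e-03 -1.e+00] y [-9.284e-01  3.716e-01  2.000e-04] z [ 0.3716  0.9284 -0.0011] tip [0.2135 0.5335 0.2141] open 0.092 t 0.2 F [0.  0.1 0.2] q [ 0.98  0.16  1.6   0.    1.39 -0.21]
tool delta mm [ 114.8 -646.1 -782.3]
top -0.00036202823911898186 0.004028081392511407 [ 0.00231613 -0.00195829 -0.00150682]
side 0.0010582334050493324 0.0024635384168378524 [ 0.00483669  0.00209941 -0.00058122]
```

View pics/hub_top.png

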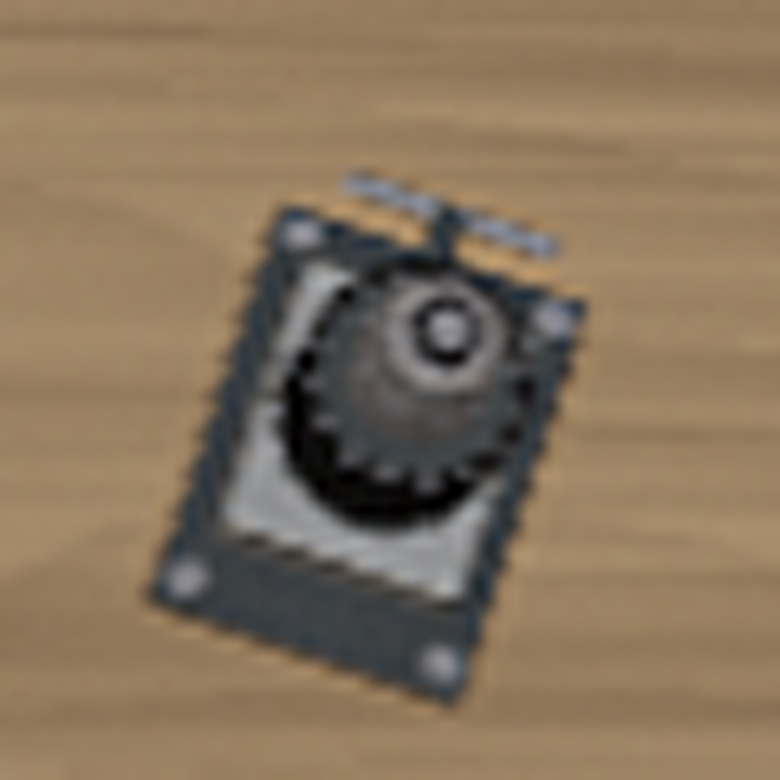

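View pics/hub_side.png

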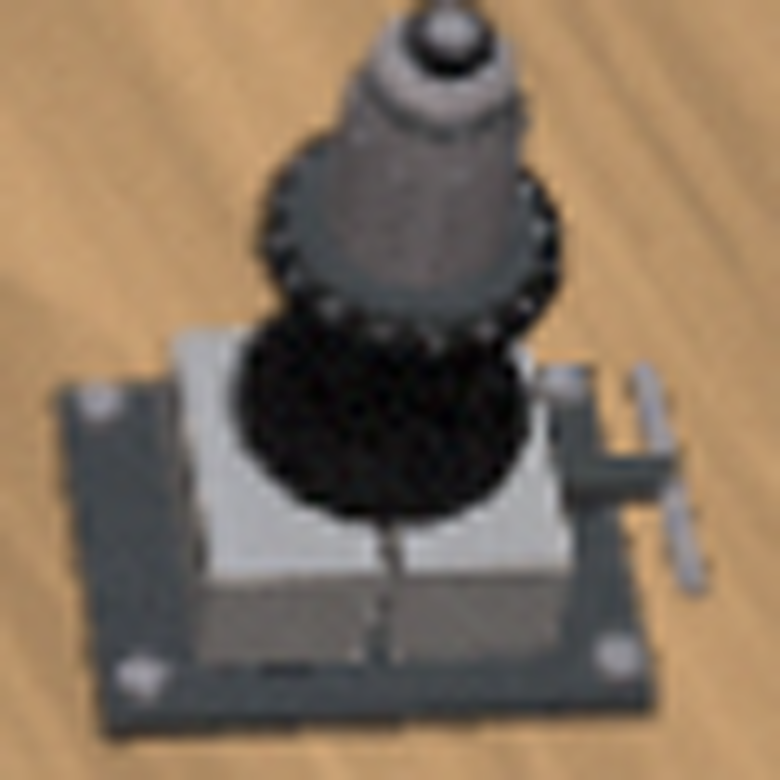

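In the hub crops, the cap centre is at about (388.0,172.5) in the top picture and (392.3,232.2) in the side picture. I'll triangulate it and estimate the offset between the cameras.

Run:
```python
from h import *
a=at_z('top',[388.0,172.5],.16)[0];b=at_z('side',[392.3,232.2],.16)[0]
print(a,b)
# triangulate
o1,r1=ray('top',[388.0,172.5]);o2,r2=ray('side',[392.3,232.2])
A=np.c_[r1[0],-r2[0]];s=np.linalg.lstsq(A,o2-o1,rcond=None)[0];print(o1+r1[0]*s[0],o2+r2[0]*s[1])
c=(a+b)/2
for n in('top','side'):
    p=np.load(n+'0.npz')['p'].copy(); cc=dict(top=(384,178),side=(388,255))[n]; S=10;r=35
    x,y=cc; im=cv2.resize(p[y-r:y+r,x-r:x+r],None,fx=S,fy=S,interpolation=cv2.INTER_CUBIC)
    X=a if n=='top' else b
    for D,z in((.058,.102),(.034,.138),(.034,.106),(.027,.151),(.017,.16)):
        t=np.linspace(0,6.28,60); Q=proj(n,np.c_[X[0]+D/2*np.cos(t),X[1]+D/2*np.sin(t),0*t+z]); Q=((Q-[x-r,y-r]+.5)*S-.5).astype(int)
        cv2.polylines(im,[Q],True,(255,255,0),1)
    cv2.imwrite(f'pics/ov_{n}.png',im[:,:,::-1])
```

```text
[ 0.62657662 -0.23165908  0.16      ] [ 0.62362947 -0.22900898  0.16      ]
[ 0.62607321 -0.23133742  0.16238759] [ 0.62281366 -0.23016234  0.16154203]
```

View pics/ov_top.png

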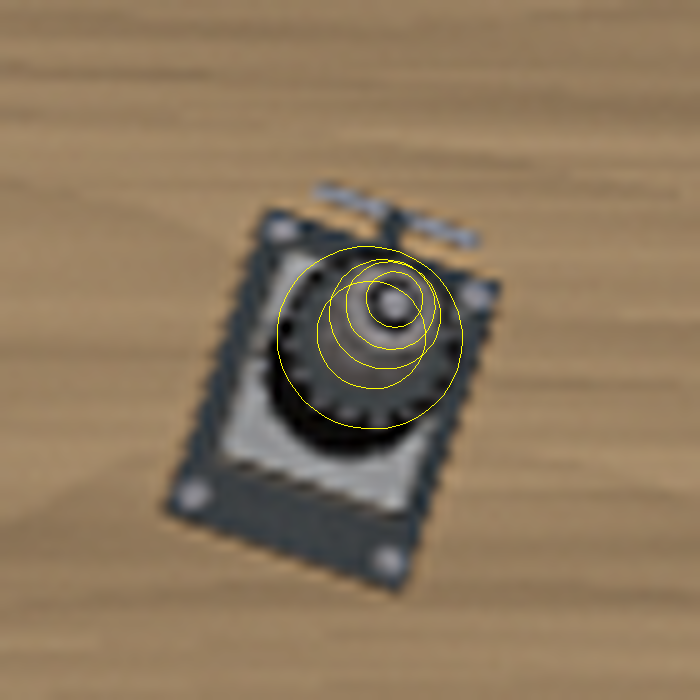

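View pics/ov_side.png

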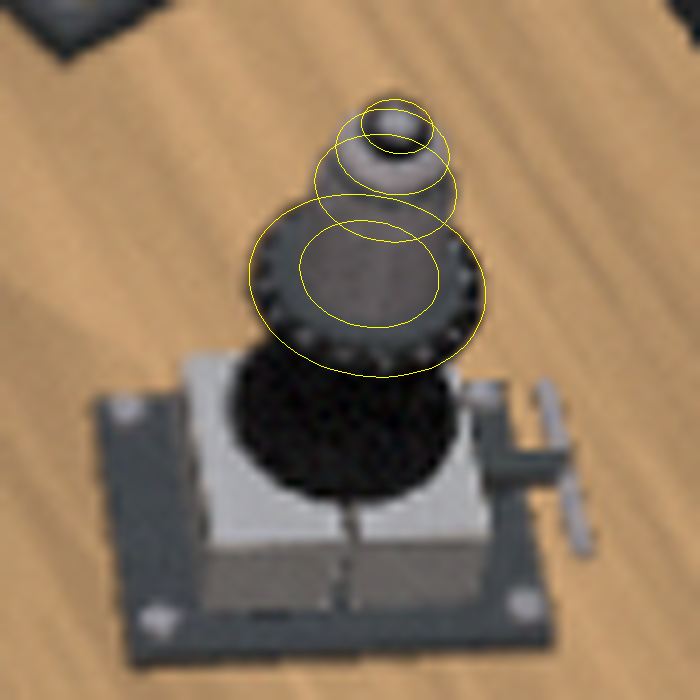

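```bash
python3 -m inch '[{"roll":-0.125},{"roll":-0.125},{"roll":-0.125},{"roll":-0.006},{"dy":-0.0119,"dz":-0.0372},{"dy":-0.0119,"dz":-0.0372},{"dy":-0.0119,"dz":-0.0372},{"dy":-0.0119,"dz":-0.0372},{"dy":-0.0119,"dz":-0.0372},{"dy":-0.0119,"dz":-0.0372},{"dy":-0.0119,"dz":-0.0372},{"dy":-0.0119,"dz":-0.0372}]'
python3 -m inch '[{"dy":-0.0119,"dz":-0.0372},{"dy":-0.0119,"dz":-0.0372},{"dy":-0.0119,"dz":-0.0372},{"dy":-0.0119,"dz":-0.0372},{"dy":-0.0119,"dz":-0.0372},{"dy":-0.0119,"dz":-0.0372},{"dy":-0.0119,"dz":-0.0372},{"dy":-0.0119,"dz":-0.0372},{"dy":-0.0119,"dz":-0.0372},{"dy":-0.0119,"dz":-0.0372},{"dy":-0.0119,"dz":-0.0372},{"dy":-0.0119,"dz":-0.0372}]'
python3 -c "
from h import *
go(.5225,-.433,.05)"
```

```text
axes x [-7.e-04 -1.e-03 -1.e+00] y [-9.284e-01  3.716e-01  2.000e-04] z [ 0.3716  0.9284 -0.0011] tip [0.2135 0.5335 0.2141] open 0.092 t 0.2 F [0.  0.1 0.2] q [ 0.98  0.16  1.6   0.    1.39 -0.21]
tool delta mm [ 164.8 -646.1 -782.2]invalid input
invalid input
```

```bash
python3 -m inch '[{"dx":0,"dy":0,"dz":0,"roll":-0.125,"claw":1}]'; python3 -m inch '[{"roll":-0.12}]';python3 -m inch --help | head -20
```

```text
clock: 0.28
tool_pos: [0.2137, 0.5337, 0.4043]
ee_rot: [-1.02, 1.32, 1.019]
force: [-0.3, -0.3, -0.6]
opening: 0.0916invalid input
invalid input: not JSON, or not a number
```

```bash
python3 -m inch '[{"dx":0,"dy":0,"dz":0,"roll":-0.125,"claw":1},{"dx":0,"dy":0,"dz":0,"roll":-0.125,"claw":1},{"dx":0,"dy":0,"dz":0,"roll":-0.006,"claw":1},{"dx":0,"dy":-0.0119,"dz":-0.0372,"roll":0,"claw":1},{"dx":0,"dy":-0.0119,"dz":-0.0372,"roll":0,"claw":1},{"dx":0,"dy":-0.0119,"dz":-0.0372,"roll":0,"claw":1},{"dx":0,"dy":-0.0119,"dz":-0.0372,"roll":0,"claw":1},{"dx":0,"dy":-0.0119,"dz":-0.0372,"roll":0,"claw":1},{"dx":0,"dy":-0.0119,"dz":-0.0372,"roll":0,"claw":1},{"dx":0,"dy":-0.0119,"dz":-0.0372,"roll":0,"claw":1},{"dx":0,"dy":-0.0119,"dz":-0.0372,"roll":0,"claw":1},{"dx":0,"dy":-0.0119,"dz":-0.0372,"roll":0,"claw":1}]'
python3 -c "
from h import *
go(.5225,-.433,.05)"
```

```text
clock: 1.28
tool_pos: [0.3208, 0.1974, 0.4048]
ee_rot: [-1.207, 1.21, 1.207]
force: [1.2, -0.4, -0.9]
opening: 0.0919
axes x [ 8.e-04  2.e-04 -1.e+00] y [-1.0e+00  2.9e-03 -8.0e-04] z [2.9e-03 1.0e+00 2.0e-04] tip [0.3209 0.1974 0.2148] open 0.0919 t 1.28 F [ 1.2 -0.4 -0.9] q [ 0.23 -0.4   2.11  0.    1.44 -1.34]
tool delta mm [ 164.8 -203.3 -629.8]
```

```bash
python3 -m inch '[{"dx":0,"dy":-0.0119,"dz":-0.0372,"roll":0,"claw":1},{"dx":0,"dy":-0.0119,"dz":-0.0372,"roll":0,"claw":1},{"dx":0,"dy":-0.0119,"dz":-0.0372,"roll":0,"claw":1},{"dx":0,"dy":-0.0119,"dz":-0.0372,"roll":0,"claw":1},{"dx":0,"dy":-0.0119,"dz":-0.0372,"roll":0,"claw":1},{"dx":0,"dy":-0.0119,"dz":-0.0372,"roll":0,"claw":1},{"dx":0,"dy":-0.0119,"dz":-0.0372,"roll":0,"claw":1},{"dx":0,"dy":-0.0119,"dz":-0.0372,"roll":0,"claw":1},{"dx":0,"dy":-0.0119,"dz":-0.0372,"roll":0,"claw":1},{"dx":0,"dy":-0.0119,"dz":-0.0372,"roll":0,"claw":1},{"dx":0,"dy":-0.0119,"dz":-0.0372,"roll":0,"claw":1},{"dx":0,"dy":-0.0119,"dz":-0.0372,"roll":0,"claw":1}]'
python3 -m inch '[{"dx":0.02,"dy":-0.0119,"dz":-0.036,"roll":0,"claw":1},{"dx":0.02,"dy":-0.0119,"dz":-0.036,"roll":0,"claw":1},{"dx":0.02,"dy":-0.0119,"dz":-0.036,"roll":0,"claw":1},{"dx":0.02,"dy":-0.0119,"dz":-0.036,"roll":0,"claw":1},{"dx":0,"dy":0,"dz":0,"roll":0,"claw":1},{"dx":0,"dy":0,"dz":0,"roll":0,"claw":1},{"dx":0,"dy":0,"dz":0,"roll":0,"claw":1}]'
python3 -c "
from h import *
go(.5225,-.433,.05)
for n in('top','side'):
    p,d=bot.snapshot(n); cv2.imwrite(f'pics/a_{n}.png',p[:,:,::-1])
    print(n,proj(n,[[.5225,-.433,.006]]))"
```

```text
clock: 2.28
tool_pos: [0.4639, -0.2494, 0.4045]
ee_rot: [-1.206, 1.211, 1.206]
force: [0.1, -0.3, 0.2]
opening: 0.0922
clock: 2.87
tool_pos: [0.5101, -0.387, 0.3271]
ee_rot: [-1.208, 1.21, 1.208]
force: [0.9, -0.2, 0.6]
opening: 0.092
axes x [ 0.e+00  4.e-04 -1.e+00] y [-1.      0.0017 -0.    ] z [1.7e-03 1.0e+00 4.0e-04] tip [ 0.5101 -0.3869  0.1371] open 0.092 t 2.87 F [ 0.9 -0.2  0.6] q [-0.84  0.39  1.48  0.    1.28 -2.41]
tool delta mm [ 87.1 -12.5 -46.1]
top [[442.78646623 214.06493498]]
side [[384.8488822  350.98592849]]
```

View pics/a_side.png

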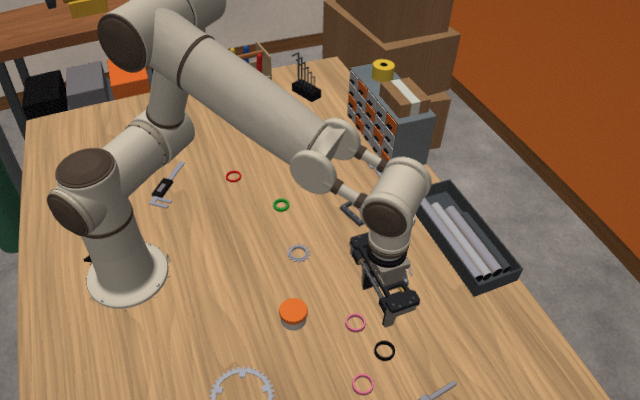

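View pics/a_top.png

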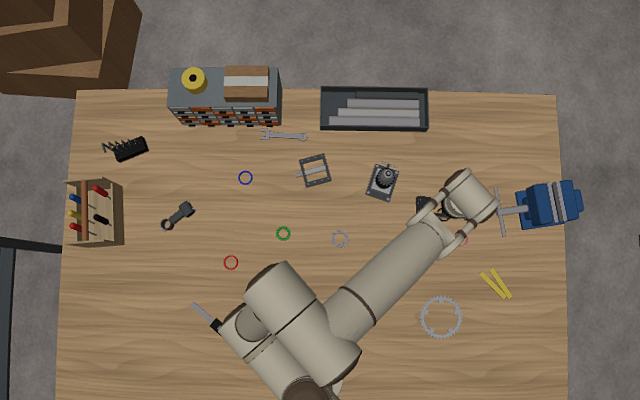

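```bash
python3 -m inch '[{"dx":0.02,"dy":-0.003,"dz":-0.0115,"roll":0,"claw":1},{"dx":0.02,"dy":-0.003,"dz":-0.0115,"roll":0,"claw":1},{"dx":0.02,"dy":-0.003,"dz":-0.0115,"roll":0,"claw":1},{"dx":0.02,"dy":-0.0035,"dz":-0.0115,"roll":0,"claw":1},{"dx":0.02,"dy":0,"dz":0,"roll":0,"claw":1},{"dx":0.01,"dy":0,"dz":0,"roll":0,"claw":1},{"dx":0,"dy":0,"dz":0,"roll":0,"claw":1},{"dx":0,"dy":0,"dz":0,"roll":0,"claw":1},{"dx":0,"dy":0,"dz":0,"roll":0,"claw":1}]'
python3 -c "
from h import *
go(.5225,-.433,.003)
for n in('side',):
    p,d=bot.snapshot(n); crop(p,(384,340),50,8,'pics/b_side.png')"
```

```text
clock: 3.72
tool_pos: [0.5232, -0.4332, 0.2193]
ee_rot: [-1.213, 1.209, 1.207]
force: [1.0, -0.4, -0.1]
opening: 0.0919
axes x [ 0.0021 -0.0025 -1.    ] y [-1.0e+00 -8.0e-04 -2.1e-03] z [-7.0e-04  1.0e+00 -2.5e-03] tip [ 0.5236 -0.4337  0.0293] open 0.0919 t 3.72 F [ 1.  -0.4 -0.1] q [-0.87  0.6   1.41  0.    1.13 -2.44]
tool delta mm [26.3  1.2  0.8]
```

View pics/b_side.png

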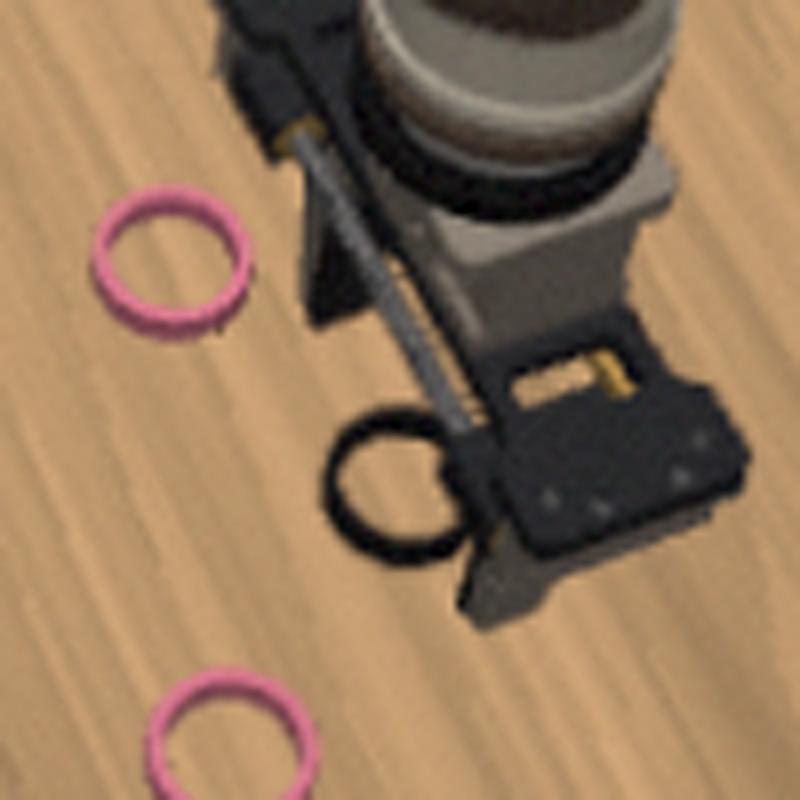

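The ring sits between the open fingers at about (402,485) in the crop. Lowering and closing.

```bash
python3 -m inch '[{"dx":0.01,"dy":0.0005,"dz":0,"roll":0,"claw":1},{"dx":0.01,"dy":0.0005,"dz":0,"roll":0,"claw":1},{"dx":0.006,"dy":0,"dz":0,"roll":0,"claw":1},{"dx":0,"dy":0,"dz":0,"roll":0,"claw":1},{"dx":0,"dy":0,"dz":0,"roll":0,"claw":-1},{"dx":0,"dy":0,"dz":0,"roll":0,"claw":-1},{"dx":0,"dy":0,"dz":0,"roll":0,"claw":-1},{"dx":0,"dy":0,"dz":0,"roll":0,"claw":-1},{"dx":0,"dy":0,"dz":0,"roll":0,"claw":-1},{"dx":0,"dy":0,"dz":0,"roll":0,"claw":-1},{"dx":0,"dy":0,"dz":0,"roll":0,"claw":-1},{"dx":0,"dy":0,"dz":0,"roll":0,"claw":-1}]'
python3 -c "
from h import *
go(.5225,-.433,.003)
"
```

```text
clock: 4.77
tool_pos: [0.5215, -0.4331, 0.1906]
ee_rot: [-1.209, 1.209, 1.21]
force: [-0.2, -0.5, -0.5]
opening: 0.0472
axes x [-4.e-04  6.e-04 -1.e+00] y [-1.e+00 -2.e-04  4.e-04] z [-2.e-04  1.e+00  6.e-04] tip [ 0.5214 -0.433   0.0006] open 0.0472 t 4.77 F [-0.2 -0.5 -0.5] q [-0.87  0.64  1.42  0.    1.09 -2.44]
tool delta mm [-2.4 -1.1  0. ]
```

Opening 47 mm, so the 48 mm ring is gripped. Lifting and moving over the hub.

```bash
python3 -m inch '[{"dx":-0.03,"dy":0,"dz":0,"roll":0,"claw":-1},{"dx":-0.04,"dy":0,"dz":0,"roll":0,"claw":-1},{"dx":-0.04,"dy":0,"dz":0,"roll":0,"claw":-1},{"dx":-0.04,"dy":0,"dz":0,"roll":0,"claw":-1},{"dx":-0.04,"dy":0,"dz":0,"roll":0,"claw":-1},{"dx":0,"dy":-0.0171,"dz":0.0338,"roll":0,"claw":-1},{"dx":0,"dy":-0.0171,"dz":0.0338,"roll":0,"claw":-1},{"dx":0,"dy":-0.0171,"dz":0.0338,"roll":0,"claw":-1},{"dx":0,"dy":-0.0171,"dz":0.0338,"roll":0,"claw":-1},{"dx":0,"dy":-0.0171,"dz":0.0338,"roll":0,"claw":-1},{"dx":0,"dy":-0.0171,"dz":0.0338,"roll":0,"claw":-1},{"dx":0,"dy":0,"dz":0,"roll":0,"claw":-1}]'
python3 -m inch '[{"dx":0,"dy":0,"dz":0,"roll":0,"claw":-1},{"dx":0,"dy":0,"dz":0,"roll":0,"claw":-1},{"dx":0,"dy":0,"dz":0,"roll":0,"claw":-1}]'
python3 -c "
from h import *
go(.6241,-.2303,.19)
for n,c in('side',(385,225)),('top',(390,170)):
    p,d=bot.snapshot(n); np.savez(n+'c.npz',p=p,d=d);crop(p,c,40,9,f'pics/c_{n}.png')"
```

```text
clock: 5.77
tool_pos: [0.6263, -0.2243, 0.3808]
ee_rot: [-1.212, 1.203, 1.215]
force: [-0.7, -0.3, 0.1]
opening: 0.047
clock: 6.02
tool_pos: [0.6236, -0.2317, 0.3808]
ee_rot: [-1.208, 1.21, 1.208]
force: [-1.1, -0.0, 0.6]
opening: 0.047
axes x [-4.e-04 -2.e-04 -1.e+00] y [-1.0e+00  1.2e-03  4.0e-04] z [ 1.2e-03  1.0e+00 -2.0e-04] tip [ 0.6236 -0.2317  0.1908] open 0.047 t 6.02 F [-1.1 -0.   0.6] q [-0.54  0.41  1.34 -0.    1.39 -2.11]
tool delta mm [ 0.8 -0.5  1.4]
```

View pics/c_side.png

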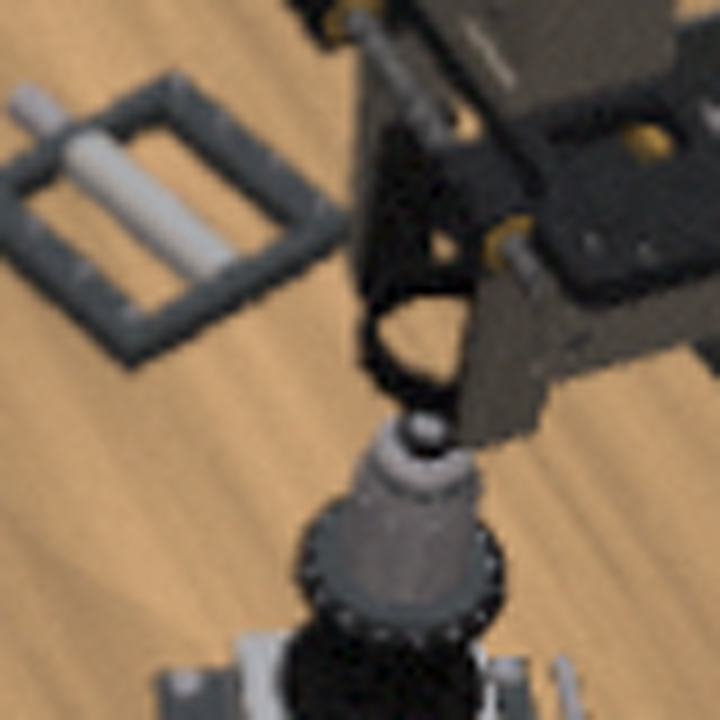

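View pics/c_top.png

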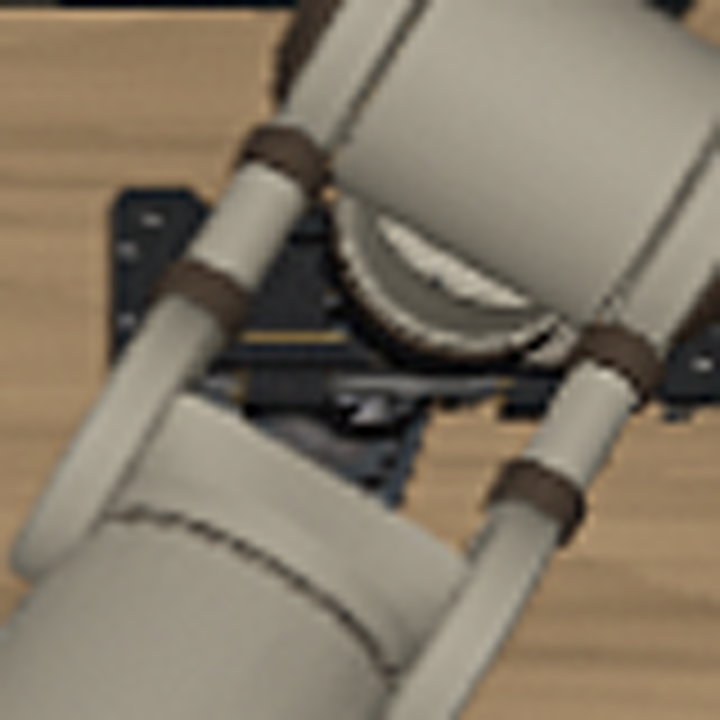

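The side picture shows the ring held above the cap, but the finger hides its right half, and the arm blocks the top camera. Rolling the jaws 90° lets the side camera see the whole ring.

```bash
python3 -m inch '[{"dx":0,"dy":0,"dz":0,"roll":0.12,"claw":-1},{"dx":0,"dy":0,"dz":0,"roll":0.12,"claw":-1},{"dx":0,"dy":0,"dz":0,"roll":0.12,"claw":-1},{"dx":0,"dy":0,"dz":0,"roll":0.12,"claw":-1},{"dx":0,"dy":0,"dz":0,"roll":0.12,"claw":-1},{"dx":0,"dy":0,"dz":0,"roll":0.12,"claw":-1},{"dx":0,"dy":0,"dz":0,"roll":0.12,"claw":-1},{"dx":0,"dy":0,"dz":0,"roll":0.12,"claw":-1},{"dx":0,"dy":0,"dz":0,"roll":0.12,"claw":-1},{"dx":0,"dy":0,"dz":0,"roll":0.12,"claw":-1},{"dx":0,"dy":0,"dz":0,"roll":0.12,"claw":-1},{"dx":0,"dy":0,"dz":0,"roll":0.12,"claw":-1}]'
python3 -m inch '[{"dx":0,"dy":0,"dz":0,"roll":0.12,"claw":-1},{"dx":0,"dy":0,"dz":0,"roll":0.0108,"claw":-1},{"dx":0,"dy":0,"dz":0,"roll":0,"claw":-1},{"dx":0,"dy":0,"dz":0,"roll":0,"claw":-1}]'
cat >> h.py <<'E'
def ov(n,p,c,r,s,circs,name):
    x,y=c; im=cv2.resize(p[y-r:y+r,x-r:x+r],None,fx=s,fy=s,interpolation=cv2.INTER_CUBIC)
    for X,Y,z,D in circs:
        t=np.linspace(0,2*np.pi,80); Q=proj(n,np.c_[X+D/2*np.cos(t),Y+D/2*np.sin(t),0*t+z])
        cv2.polylines(im,[np.round(((Q-[x-r,y-r]+.5)*s-.5)).astype(int)],True,(255,255,0),1)
    cv2.imwrite(name,im[:,:,::-1])
E
python3 -c "
from h import *
go(.6241,-.2303,.19)
p,d=bot.snapshot('side'); np.savez('sidec.npz',p=p,d=d)
x,y=.6236,-.2290
ov('side',p,(388,222),35,11,[(x,y,.1925,.048),(x,y,.2045,.038),(x,y,.1925,.038),(x,y,.16,.017),(x,y,.151,.027)],'pics/c2.png')"
```

```text
clock: 7.12
tool_pos: [0.6237, -0.2317, 0.3809]
ee_rot: [-0.097, 1.569, 0.097]
force: [-0.2, -0.2, 0.2]
opening: 0.047
clock: 7.45
tool_pos: [0.6239, -0.2311, 0.3809]
ee_rot: [-0.002, 1.571, 0.002]
force: [-0.2, -0.7, -0.3]
opening: 0.047
axes x [-1.e-04 -0.e+00 -1.e+00] y [-0.0022  1.     -0.    ] z [ 1.0e+00  2.2e-03 -1.0e-04] tip [ 0.6239 -0.2311  0.1909] open 0.047 t 7.45 F [-0.2 -0.7 -0.3] q [-0.54  0.41  1.34 -0.    1.39 -0.54]
tool delta mm [0.9 0.8 0.2]
```

View pics/c2.png

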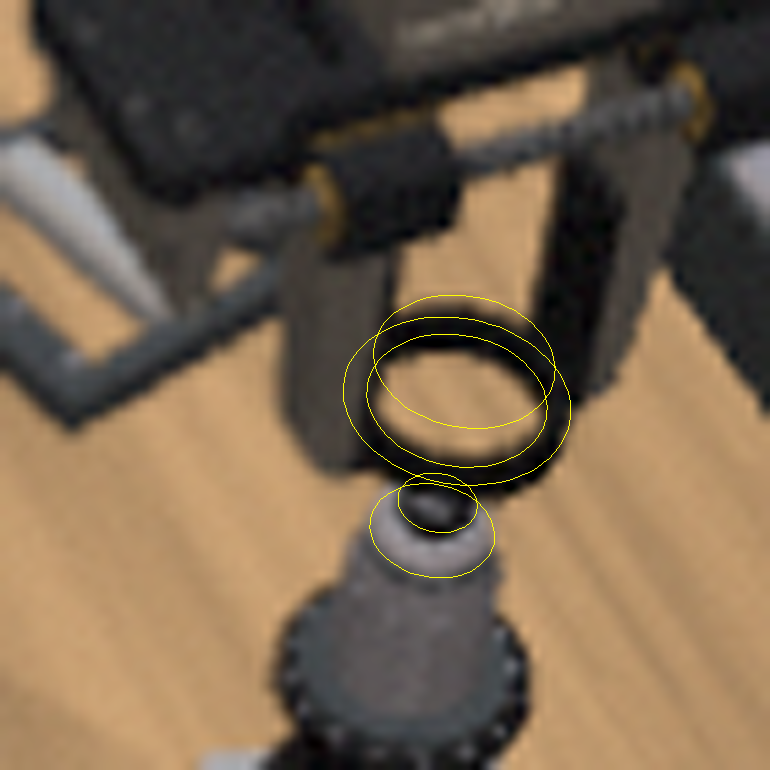

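```bash
python3 -c "
from h import *
p=np.load('sidec.npz')['p']
x,y=.6236,-.2315;z=.1903
ov('side',p,(388,222),35,11,[(x,y,z,.048),(x,y,z+.012,.038),(x,y,z,.038),(.6238,-.2294,.16,.017),(.6238,-.2294,.102,.058),(.6238,-.2294,.151,.027)],'pics/c3.png')"
```

```text
(no output)
```

View pics/c3.png

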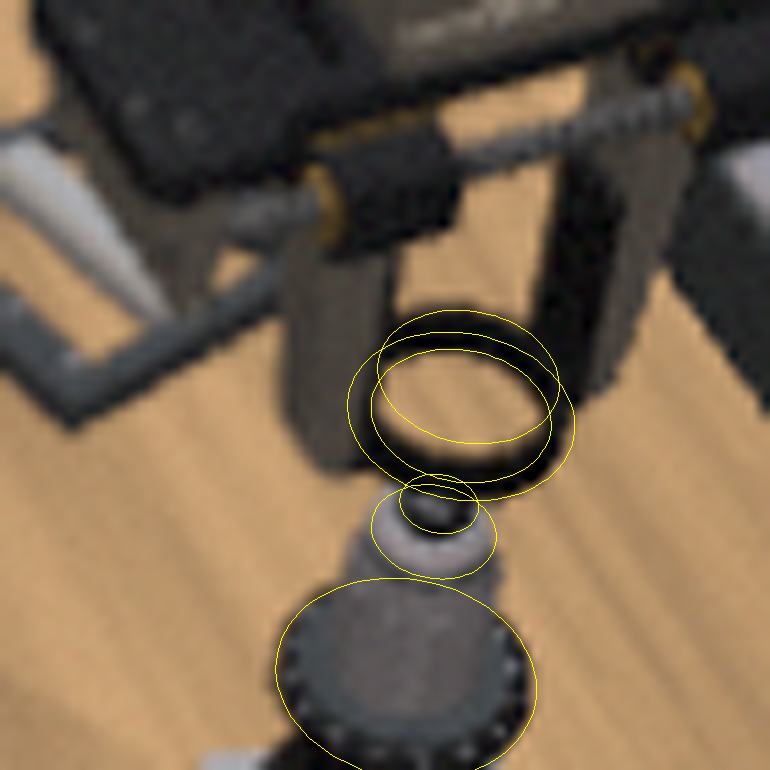

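```bash
python3 -m inch '[{"dx":0,"dy":0.002,"dz":0,"roll":0,"claw":-1},{"dx":0.015,"dy":0,"dz":0,"roll":0,"claw":-1},{"dx":0.015,"dy":0,"dz":0,"roll":0,"claw":-1},{"dx":0.01,"dy":0,"dz":0,"roll":0,"claw":-1},{"dx":0.005,"dy":0,"dz":0,"roll":0,"claw":-1},{"dx":0,"dy":0,"dz":0,"roll":0,"claw":-1},{"dx":0,"dy":0,"dz":0,"roll":0,"claw":-1},{"dx":0,"dy":0,"dz":0,"roll":0,"claw":-1}]'
python3 -c "
from h import *
go(.6233,-.2293,.106)
p,d=bot.snapshot('side'); np.savez('sidec.npz',p=p,d=d)
x,y,z=.623,-.2293,.1453
ov('side',p,(388,235),35,11,[(x,y,z,.048),(x,y,z+.012,.038),(x,y,.16,.017),(x,y,.102,.058)],'pics/c4.png')"
```

```text
clock: 8.17
tool_pos: [0.6244, -0.2286, 0.3371]
ee_rot: [-0.001, 1.569, -0.0]
force: [-0.2, 0.1, 0.7]
opening: 0.0468
axes x [ 1.5e-03 -9.0e-04 -1.0e+00] y [-4.e-04  1.e+00 -9.e-04] z [1.0e+00 4.0e-04 1.5e-03] tip [ 0.6247 -0.2288  0.1471] open 0.0468 t 8.17 F [-0.2  0.1  0.7] q [-0.53  0.44  1.39  0.    1.31 -0.53]
tool delta mm [41.1 -0.5 -1.5]
```

View pics/c4.png

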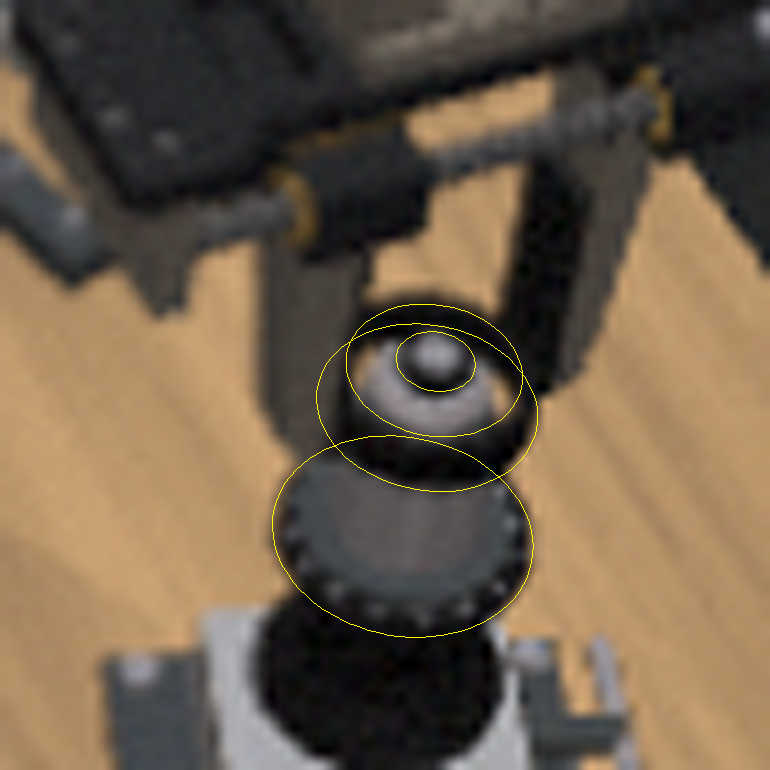

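The ring encircles the cap and nose with an even gap, so I'm lowering it on.

```bash
python3 -m inch '[{"dx":0.01,"dy":0,"dz":0,"roll":0,"claw":-1},{"dx":0.01,"dy":0,"dz":0,"roll":0,"claw":-1},{"dx":0,"dy":0,"dz":0,"roll":0,"claw":-1}]'; python3 -m inch '[{"dx":0.008,"dy":0,"dz":0,"roll":0,"claw":-1},{"dx":0.006,"dy":0,"dz":0,"roll":0,"claw":-1},{"dx":0.004,"dy":0,"dz":0,"roll":0,"claw":-1},{"dx":0,"dy":0,"dz":0,"roll":0,"claw":-1},{"dx":0,"dy":0,"dz":0,"roll":0,"claw":-1},{"dx":0,"dy":0,"dz":0,"roll":0,"claw":-1}]'
python3 -c "
from h import *
go(.6233,-.2293,.106)"
```

```text
clock: 8.47
tool_pos: [0.6249, -0.2275, 0.3151]
ee_rot: [0.002, 1.567, 0.002]
force: [5.7, 3.1, -1.0]
opening: 0.047
clock: 8.97
tool_pos: [0.625, -0.2274, 0.2978]
ee_rot: [0.001, 1.568, 0.002]
force: [5.4, 3.9, -0.1]
opening: 0.0466
axes x [ 0.0032  0.0017 -1.    ] y [-7.0e-04  1.0e+00  1.7e-03] z [1.0e+00 7.0e-04 3.2e-03] tip [ 0.6256 -0.2271  0.1078] open 0.0466 t 8.97 F [ 5.4  3.9 -0.1] q [-0.53  0.48  1.42  0.    1.24 -0.53]
tool delta mm [ 1.8 -2.2 -2.3]
```

```bash
python3 -m inch '[{"dx":0,"dy":0.001,"dz":0.0015,"roll":0,"claw":-1},{"dx":0.001,"dy":0,"dz":0,"roll":0,"claw":-1},{"dx":0,"dy":0,"dz":0,"roll":0,"claw":-1},{"dx":0,"dy":0,"dz":0,"roll":0,"claw":-1}]'
python3 -c "
from h import *
go(.6233,-.2293,.106)"
```

```text
clock: 9.3
tool_pos: [0.6258, -0.2273, 0.2977]
ee_rot: [-0.0, 1.57, 0.001]
force: [-0.5, 3.5, 6.0]
opening: 0.047
axes x [ 7.e-04  3.e-04 -1.e+00] y [-3.e-04  1.e+00  3.e-04] z [1.e+00 3.e-04 7.e-04] tip [ 0.626  -0.2272  0.1077] open 0.047 t 9.3 F [-0.5  3.5  6. ] q [-0.53  0.48  1.42  0.    1.25 -0.53]
tool delta mm [ 1.7 -2.1 -2.7]
```

```bash
python3 -m inch '[{"dx":0,"dy":0.001,"dz":0,"roll":0,"claw":-1},{"dx":0,"dy":0,"dz":0,"roll":0,"claw":0.45},{"dx":0,"dy":0,"dz":0,"roll":0,"claw":0.45},{"dx":0,"dy":0,"dz":0,"roll":0,"claw":0.45},{"dx":0,"dy":0,"dz":0,"roll":0,"claw":0.45},{"dx":-0.01,"dy":0,"dz":0,"roll":0,"claw":0.45},{"dx":-0.03,"dy":0,"dz":0,"roll":0,"claw":0.45},{"dx":-0.04,"dy":0,"dz":0,"roll":0,"claw":0.45},{"dx":-0.02,"dy":0,"dz":0,"roll":0,"claw":0.45},{"dx":0,"dy":0,"dz":0,"roll":0,"claw":0.45},{"dx":0,"dy":0,"dz":0,"roll":0,"claw":0.45}]'
python3 -c "
from h import *
go(.4381,-.0917,.2)
p,d=bot.snapshot('side'); np.savez('sided.npz',p=p,d=d)
x,y,z=.623,-.2293,.106
ov('side',p,(388,235),35,11,[(x,y,z,.048),(x,y,z+.012,.048),(x,y,.16,.017)],'pics/d1.png')"
```

```text
clock: 10.22
tool_pos: [0.6259, -0.2267, 0.3995]
ee_rot: [-0.002, 1.567, -0.002]
force: [-0.2, -0.5, -1.2]
opening: 0.0665
axes x [ 0.0037 -0.0022 -1.    ] y [-2.0e-04  1.0e+00 -2.2e-03] z [1.0e+00 2.0e-04 3.7e-03] tip [ 0.6266 -0.2271  0.2095] open 0.0665 t 10.22 F [-0.2 -0.5 -1.2] q [-0.53  0.39  1.32 -0.    1.42 -0.53]
tool delta mm [   8.5  135.4 -188.5]
```

View pics/d1.png

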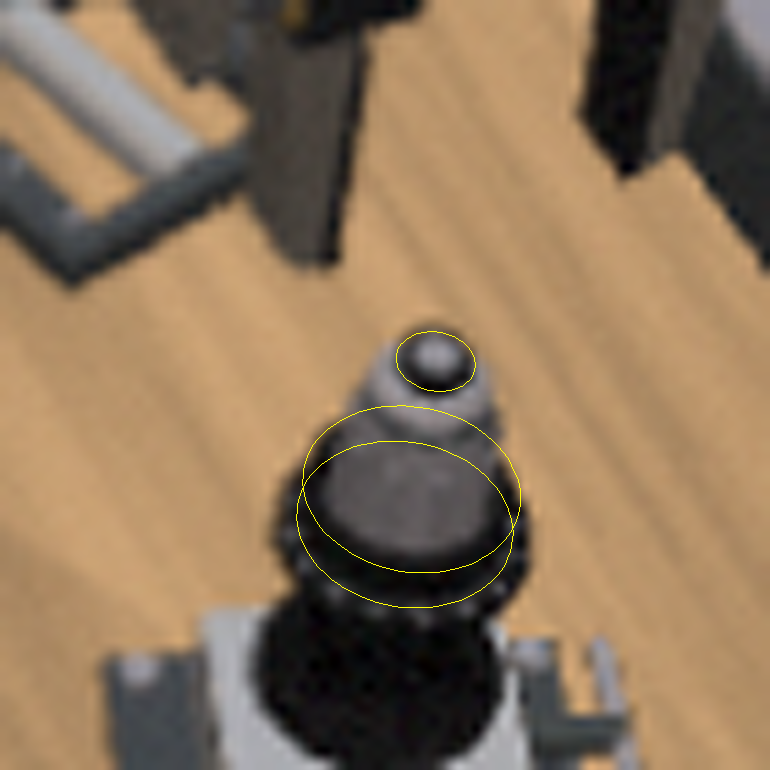

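The black spacer sits flat on the shoulder: its outline is at crop (410,500), evenly round the silver tube. Next, the sprocket.

```bash
python3 -m inch '[{"dx":0,"dy":0.0226,"dz":-0.0313,"roll":0,"claw":1},{"dx":0,"dy":0.0226,"dz":-0.0313,"roll":0,"claw":1},{"dx":0,"dy":0.0226,"dz":-0.0313,"roll":0,"claw":1},{"dx":0,"dy":0.0226,"dz":-0.0313,"roll":0,"claw":1},{"dx":0,"dy":0.0226,"dz":-0.0313,"roll":0,"claw":1},{"dx":0.02,"dy":0.0226,"dz":-0.0313,"roll":0,"claw":1},{"dx":0.03,"dy":0,"dz":0,"roll":0,"claw":1},{"dx":0.04,"dy":0,"dz":0,"roll":0,"claw":1},{"dx":0.04,"dy":0,"dz":0,"roll":0,"claw":1},{"dx":0.03,"dy":0,"dz":0,"roll":0,"claw":1},{"dx":0,"dy":0,"dz":0,"roll":0,"claw":1},{"dx":0,"dy":0,"dz":0,"roll":0,"claw":1}]'
python3 -m inch '[{"dx":0,"dy":0,"dz":0,"roll":0,"claw":1},{"dx":0,"dy":0,"dz":0,"roll":0,"claw":1}]'
python3 -c "
from h import *
go(.4388,-.0915,.001)
p,d=bot.snapshot('side'); crop(p,(298,245),40,9,'pics/e1.png')
"
```

```text
clock: 11.27
tool_pos: [0.4378, -0.0912, 0.2357]
ee_rot: [0.002, 1.577, 0.002]
force: [-0.3, 0.3, 0.5]
opening: 0.0918
clock: 11.43
tool_pos: [0.4401, -0.0924, 0.2399]
ee_rot: [-0.002, 1.567, -0.001]
force: [-0.8, 0.9, -0.2]
opening: 0.0923
axes x [ 0.0034 -0.0018 -1.    ] y [-2.0e-04  1.0e+00 -1.8e-03] z [1.0e+00 2.0e-04 3.4e-03] tip [ 0.4408 -0.0927  0.0499] open 0.0923 t 11.43 F [-0.8  0.9 -0.2] q [-0.48  0.04  2.08 -0.    1.02 -0.48]
tool delta mm [48.9  1.3 -2.2]
```

View pics/e1.png

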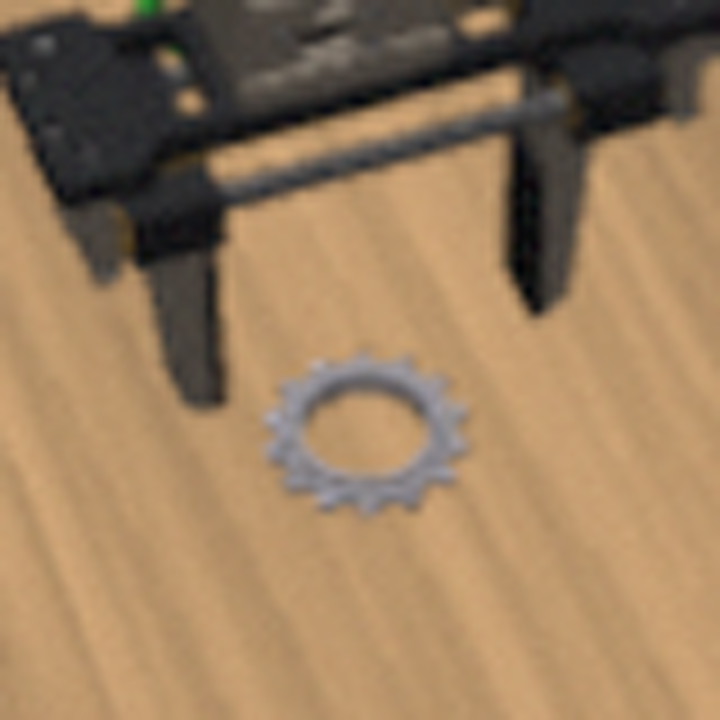

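```bash
python3 -m inch '[{"dx":0.02,"dy":0.001,"dz":-0.0015,"roll":0,"claw":1},{"dx":0.018,"dy":0,"dz":0,"roll":0,"claw":1},{"dx":0.01,"dy":0,"dz":0,"roll":0,"claw":1},{"dx":0,"dy":0,"dz":0,"roll":0,"claw":1},{"dx":0,"dy":0,"dz":0,"roll":0,"claw":-1},{"dx":0,"dy":0,"dz":0,"roll":0,"claw":-1},{"dx":0,"dy":0,"dz":0,"roll":0,"claw":-1},{"dx":0,"dy":0,"dz":0,"roll":0,"claw":-1},{"dx":0,"dy":0,"dz":0,"roll":0,"claw":-1},{"dx":0,"dy":0,"dz":0,"roll":0,"claw":-1}]'
python3 -c "
from h import *
go(.6256,-.228,.001)
p,d=bot.snapshot('side'); crop(p,(298,245),40,9,'pics/e2.png')
"
```

```text
clock: 12.32
tool_pos: [0.4378, -0.0911, 0.1905]
ee_rot: [-0.001, 1.57, -0.0]
force: [-1.2, -0.6, 5.8]
opening: 0.0595
axes x [ 3.e-04 -5.e-04 -1.e+00] y [-4.e-04  1.e+00 -5.e-04] z [1.e+00 4.e-04 3.e-04] tip [ 0.4379 -0.0912  0.0005] open 0.0595 t 12.32 F [-1.2 -0.6  5.8] q [-0.48  0.13  2.1  -0.    0.91 -0.48]
tool delta mm [  -0.4 -136.9  187.6]
```

View pics/e2.png

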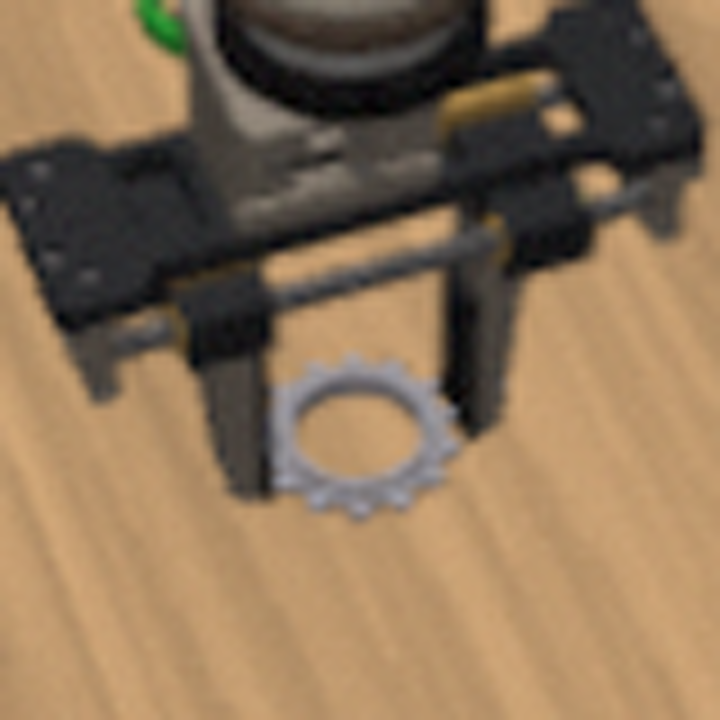

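Gripped at 59.5 mm on the teeth. Lifting and moving to the hub.

```bash
python3 -m inch '[{"dx":-0.03,"dy":0,"dz":0,"roll":0,"claw":-1},{"dx":-0.04,"dy":0,"dz":0,"roll":0,"claw":-1},{"dx":-0.04,"dy":0,"dz":0,"roll":0,"claw":-1},{"dx":-0.04,"dy":0,"dz":0,"roll":0,"claw":-1},{"dx":-0.04,"dy":0,"dz":0,"roll":0,"claw":-1},{"dx":0,"dy":-0.023,"dz":0.0312,"roll":0,"claw":-1},{"dx":0,"dy":-0.023,"dz":0.0312,"roll":0,"claw":-1},{"dx":0,"dy":-0.023,"dz":0.0312,"roll":0,"claw":-1},{"dx":0,"dy":-0.023,"dz":0.0312,"roll":0,"claw":-1},{"dx":0,"dy":-0.023,"dz":0.0312,"roll":0,"claw":-1},{"dx":0,"dy":-0.023,"dz":0.0312,"roll":0,"claw":-1},{"dx":0,"dy":0,"dz":0,"roll":0,"claw":-1}]'
python3 -m inch '[{"dx":0,"dy":0,"dz":0,"roll":0,"claw":-1},{"dx":0,"dy":0,"dz":0,"roll":0,"claw":-1},{"dx":0,"dy":0,"dz":0,"roll":0,"claw":-1}]'
python3 -c "
from h import *
go(.6256,-.2295,.19)
p,d=bot.snapshot('side'); np.savez('sidec.npz',p=p,d=d)
x,y,z=.6233,-.2293,bot.get_state()['tool_pos'][2]-.19
ov('side',p,(388,222),35,11,[(x,y,z,.038),(x,y,z+.009,.038),(x,y,z+.0045,.061),(x,y,.16,.017)],'pics/c5.png')"
```

```text
clock: 13.37
tool_pos: [0.6279, -0.2326, 0.3757]
ee_rot: [0.002, 1.572, -0.001]
force: [-0.5, 0.2, -1.9]
opening: 0.0596
clock: 13.62
tool_pos: [0.6242, -0.228, 0.3803]
ee_rot: [-0.0, 1.571, 0.001]
force: [0.4, 0.0, 0.3]
opening: 0.0597
axes x [ 1.e-04  1.e-04 -1.e+00] y [-7.e-04  1.e+00  1.e-04] z [1.e+00 7.e-04 1.e-04] tip [ 0.6242 -0.228   0.1903] open 0.0597 t 13.62 F [0.4 0.  0.3] q [-0.53  0.4   1.35  0.    1.39 -0.53]
tool delta mm [ 0.3 -1.5  1.4]
```

View pics/c5.png

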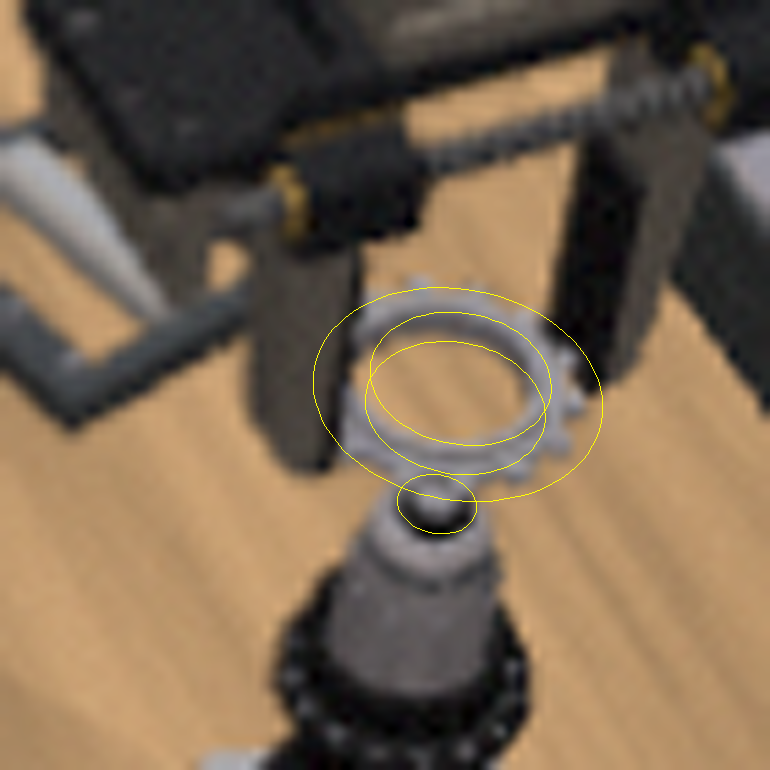

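In the side crop the sprocket bore sits about (−14,−6) crop px from the hub-centred outline, which is about (−2.2,+2.9) mm. Correcting and lowering to the nose.

```bash
python3 -m inch '[{"dx":0,"dy":-0.0027,"dz":0.0021,"roll":0,"claw":-1},{"dx":0.015,"dy":0,"dz":0,"roll":0,"claw":-1},{"dx":0.015,"dy":0,"dz":0,"roll":0,"claw":-1},{"dx":0.01,"dy":0,"dz":0,"roll":0,"claw":-1},{"dx":0.003,"dy":0,"dz":0,"roll":0,"claw":-1},{"dx":0,"dy":0,"dz":0,"roll":0,"claw":-1},{"dx":0,"dy":0,"dz":0,"roll":0,"claw":-1},{"dx":0,"dy":0,"dz":0,"roll":0,"claw":-1}]'
python3 -c "
from h import *
go(.6256,-.2295,.118)
p,d=bot.snapshot('side'); np.savez('sidec.npz',p=p,d=d)
x,y,z=.6233,-.2293,bot.get_state()['tool_pos'][2]-.19
ov('side',p,(388,235),35,11,[(x,y,z,.038),(x,y,z+.009,.038),(x,y,.16,.017)],'pics/c6.png')"
```

```text
clock: 14.33
tool_pos: [0.6272, -0.2316, 0.3381]
ee_rot: [-0.001, 1.569, -0.001]
force: [0.2, 0.3, -0.9]
opening: 0.0595
axes x [ 0.0017 -0.001  -1.    ] y [-2.e-04  1.e+00 -1.e-03] z [1.0e+00 2.0e-04 1.7e-03] tip [ 0.6275 -0.2318  0.1481] open 0.0595 t 14.33 F [ 0.2  0.3 -0.9] q [-0.53  0.45  1.38 -0.    1.32 -0.53]
tool delta mm [30.1  2.4 -2. ]
```

View pics/c6.png

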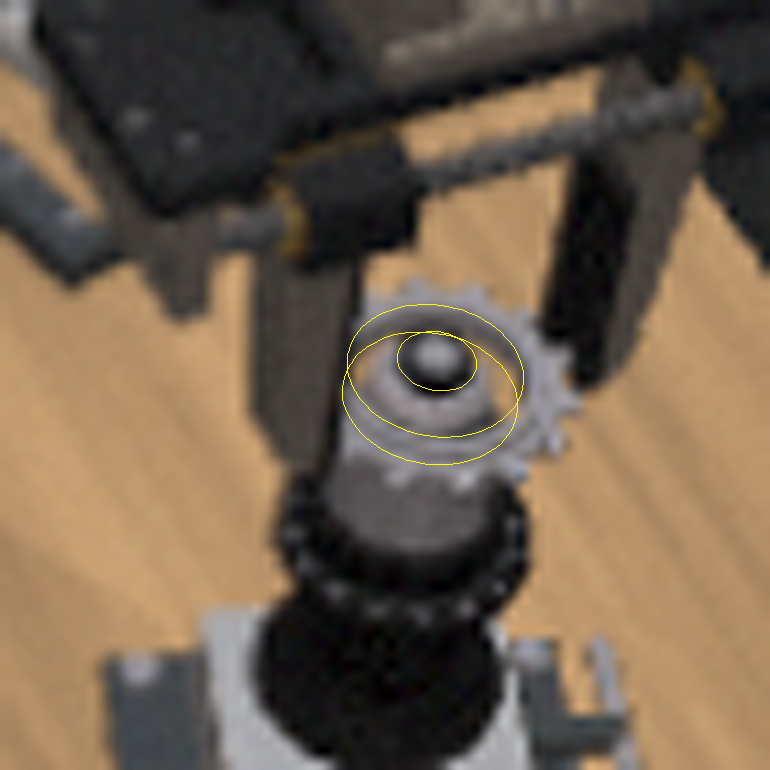

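```bash
python3 -m inch '[{"dx":0.008,"dy":0,"dz":0,"roll":0,"claw":-1},{"dx":0.008,"dy":0,"dz":0,"roll":0,"claw":-1},{"dx":0,"dy":0,"dz":0,"roll":0,"claw":-1},{"dx":0,"dy":0,"dz":0,"roll":0,"claw":-1}]'
```

```text
clock: 14.72
tool_pos: [0.6266, -0.2313, 0.3193]
ee_rot: [0.001, 1.573, 0.001]
force: [0.4, 1.1, -1.4]
opening: 0.0594
```

```bash
python3 -m inch '[{"dx":0.006,"dy":0,"dz":0,"roll":0,"claw":-1},{"dx":0.0045,"dy":0.0005,"dz":0,"roll":0,"claw":-1},{"dx":0,"dy":0,"dz":0,"roll":0,"claw":-1},{"dx":0,"dy":0,"dz":0,"roll":0,"claw":-1},{"dx":0,"dy":0,"dz":0,"roll":0,"claw":-1}]'
```

```text
clock: 15.13
tool_pos: [0.6269, -0.2311, 0.3102]
ee_rot: [-0.0, 1.571, 0.0]
force: [0.0, -0.5, -1.6]
opening: 0.0595
```

```bash
python3 -m inch '[{"dx":0.0015,"dy":0,"dz":0,"roll":0,"claw":-1},{"dx":0,"dy":0,"dz":0,"roll":0,"claw":-1},{"dx":0,"dy":0,"dz":0,"roll":0,"claw":-1}]'
```

```text
clock: 15.38
tool_pos: [0.627, -0.2311, 0.3091]
ee_rot: [-0.0, 1.57, -0.0]
force: [0.5, -0.5, 0.3]
opening: 0.0594
```

```bash
python3 -m inch '[{"dx":0.001,"dy":0,"dz":0,"roll":0,"claw":-1},{"dx":0,"dy":0,"dz":0,"roll":0,"claw":-1},{"dx":0,"dy":0,"dz":0,"roll":0,"claw":-1}]'
```

```text
clock: 15.63
tool_pos: [0.6271, -0.2311, 0.3085]
ee_rot: [-0.001, 1.57, -0.0]
force: [-2.0, 1.1, 5.0]
opening: 0.0592
```

```bash
python3 -m inch '[{"dx":0,"dy":0,"dz":0,"roll":0,"claw":0.7},{"dx":0,"dy":0,"dz":0,"roll":0,"claw":0.7},{"dx":0,"dy":0,"dz":0,"roll":0,"claw":0.7},{"dx":0,"dy":0,"dz":0,"roll":0,"claw":0.7},{"dx":-0.01,"dy":0,"dz":0,"roll":0,"claw":0.7},{"dx":-0.03,"dy":0,"dz":0,"roll":0,"claw":0.7},{"dx":-0.04,"dy":0,"dz":0,"roll":0,"claw":0.7},{"dx":-0.01,"dy":0,"dz":0,"roll":0,"claw":0.7},{"dx":0,"dy":0,"dz":0,"roll":0,"claw":0.7},{"dx":0,"dy":0,"dz":0,"roll":0,"claw":0.7}]'
python3 -c "
from h import *
go(.355,.2634,.2)
p,d=bot.snapshot('side'); np.savez('sided.npz',p=p,d=d)
x,y,z=.6233,-.2293,.118
ov('side',p,(388,235),35,11,[(x,y,z+.009,.046),(x,y,z+.0045,.061),(x,y,.16,.017)],'pics/d2.png')"
```

```text
clock: 16.47
tool_pos: [0.627, -0.2311, 0.3985]
ee_rot: [-0.001, 1.569, -0.001]
force: [-0.8, 0.5, -1.1]
opening: 0.0782
axes x [ 1.5e-03 -9.0e-04 -1.0e+00] y [-2.e-04  1.e+00 -9.e-04] z [1.0e+00 2.0e-04 1.5e-03] tip [ 0.6273 -0.2312  0.2085] open 0.0782 t 16.47 F [-0.8  0.5 -1.1] q [-0.53  0.4   1.32 -0.    1.42 -0.53]
tool delta mm [   7.6  494.7 -272.2]
```

View pics/d2.png

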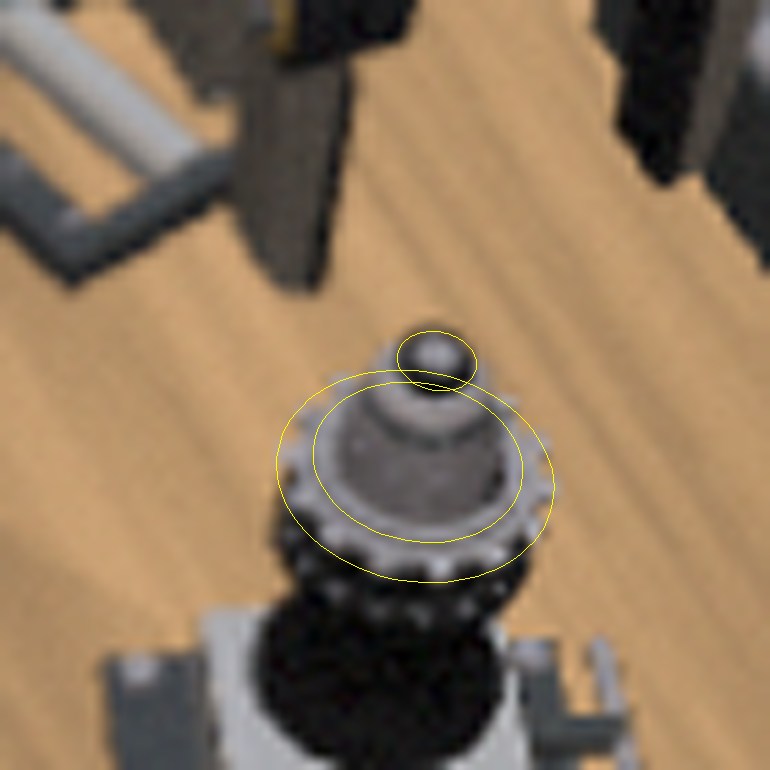

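The sprocket sits flat at the expected height (crop centre about (420,470)). Next, red.

```bash
python3 -m inch '[{"dx":0,"dy":0.0353,"dz":-0.0194,"roll":0,"claw":1},{"dx":0,"dy":0.0353,"dz":-0.0194,"roll":0,"claw":1},{"dx":0,"dy":0.0353,"dz":-0.0194,"roll":0,"claw":1},{"dx":0,"dy":0.0353,"dz":-0.0194,"roll":0,"claw":1},{"dx":0,"dy":0.0353,"dz":-0.0194,"roll":0,"claw":1},{"dx":0,"dy":0.0353,"dz":-0.0194,"roll":0,"claw":1},{"dx":0,"dy":0.0353,"dz":-0.0194,"roll":0,"claw":1},{"dx":0,"dy":0.0353,"dz":-0.0194,"roll":0,"claw":1},{"dx":0,"dy":0.0353,"dz":-0.0194,"roll":0,"claw":1},{"dx":0,"dy":0.0353,"dz":-0.0194,"roll":0,"claw":1},{"dx":0,"dy":0.0353,"dz":-0.0194,"roll":0,"claw":1},{"dx":0,"dy":0.0353,"dz":-0.0194,"roll":0,"claw":1}]'
python3 -m inch '[{"dx":0,"dy":0.0353,"dz":-0.0194,"roll":0,"claw":1},{"dx":0,"dy":0.0353,"dz":-0.0194,"roll":0,"claw":1},{"dx":0.04,"dy":0,"dz":0,"roll":0,"claw":1},{"dx":0.04,"dy":0,"dz":0,"roll":0,"claw":1},{"dx":0.04,"dy":0,"dz":0,"roll":0,"claw":1},{"dx":0.04,"dy":0,"dz":0,"roll":0,"claw":1},{"dx":0,"dy":0,"dz":0,"roll":0,"claw":1},{"dx":0,"dy":0,"dz":0,"roll":0,"claw":1},{"dx":0,"dy":0,"dz":0,"roll":0,"claw":1},{"dx":0,"dy":0,"dz":0,"roll":0,"claw":1}]'
python3 -c "
from h import *
go(.355,.2634,.001)
p,d=bot.snapshot('side'); crop(p,(233,170),40,9,'pics/f1.png')
"
```

```text
clock: 17.52
tool_pos: [0.3921, 0.1937, 0.3955]
ee_rot: [-0.0, 1.575, -0.001]
force: [1.0, 0.5, 0.6]
opening: 0.092
clock: 18.35
tool_pos: [0.3565, 0.2635, 0.2403]
ee_rot: [0.001, 1.566, 0.001]
force: [0.0, -0.2, 0.7]
opening: 0.0921
axes x [ 0.0043  0.0017 -1.    ] y [-0.      1.      0.0017] z [1.     0.     0.0043] tip [0.3573 0.2638 0.0503] open 0.0921 t 18.35 F [ 0.  -0.2  0.7] q [0.36 0.02 2.1  0.   1.02 0.36]
tool delta mm [49.3 -0.5 -2.5]
```

View pics/f1.png

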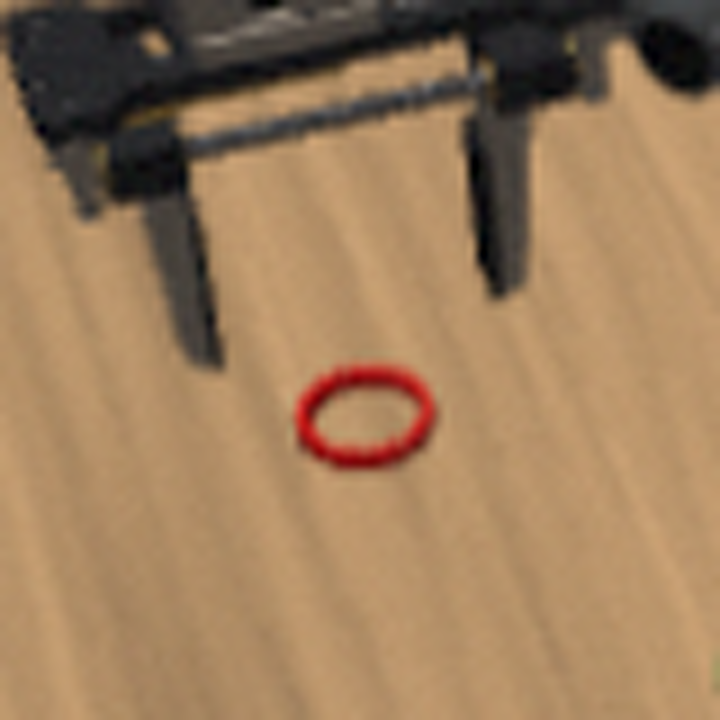

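```bash
python3 -m inch '[{"dx":0.02,"dy":0,"dz":-0.0015,"roll":0,"claw":1},{"dx":0.018,"dy":0,"dz":0,"roll":0,"claw":1},{"dx":0.0105,"dy":0,"dz":0,"roll":0,"claw":1},{"dx":0,"dy":0,"dz":0,"roll":0,"claw":1},{"dx":0,"dy":0,"dz":0,"roll":0,"claw":-1},{"dx":0,"dy":0,"dz":0,"roll":0,"claw":-1},{"dx":0,"dy":0,"dz":0,"roll":0,"claw":-1},{"dx":0,"dy":0,"dz":0,"roll":0,"claw":-1},{"dx":0,"dy":0,"dz":0,"roll":0,"claw":-1},{"dx":0,"dy":0,"dz":0,"roll":0,"claw":-1},{"dx":0,"dy":0,"dz":0,"roll":0,"claw":-1},{"dx":0,"dy":0,"dz":0,"roll":0,"claw":-1}]'
python3 -c "
from h import *
go(.6258,-.2295,.001)
p,d=bot.snapshot('side'); crop(p,(233,170),40,9,'pics/f2.png')
"
```

```text
clock: 19.4
tool_pos: [0.3541, 0.2634, 0.1905]
ee_rot: [0.001, 1.57, 0.001]
force: [-3.2, 0.0, 6.3]
opening: 0.0461
axes x [ 5.e-04  7.e-04 -1.e+00] y [-0.e+00  1.e+00  7.e-04] z [1.e+00 0.e+00 5.e-04] tip [0.3542 0.2635 0.0005] open 0.0461 t 19.4 F [-3.2  0.   6.3] q [0.36 0.12 2.12 0.   0.9  0.36]
tool delta mm [  -0.7 -493.1  271.6]
```

View pics/f2.png

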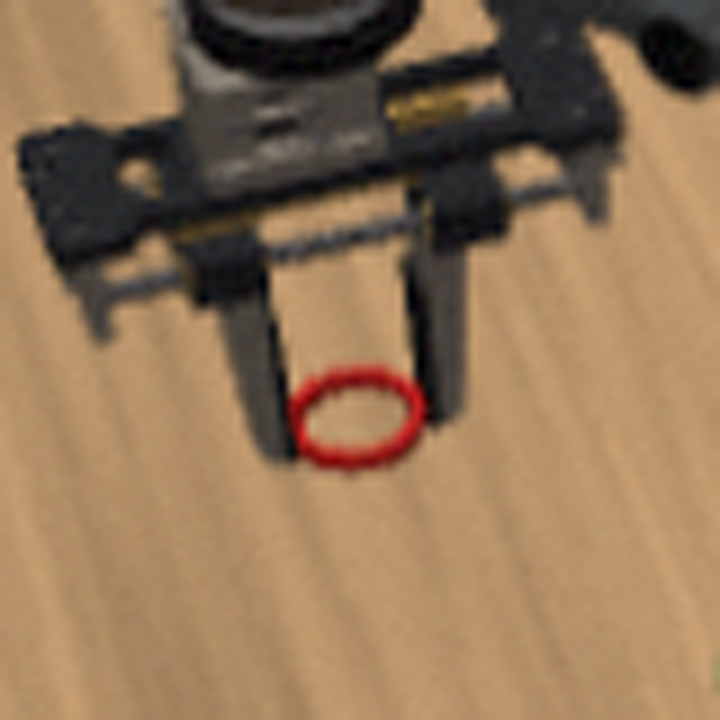

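```bash
python3 -m inch '[{"dx":-0.03,"dy":0,"dz":0,"roll":0,"claw":-1},{"dx":-0.04,"dy":0,"dz":0,"roll":0,"claw":-1},{"dx":-0.04,"dy":0,"dz":0,"roll":0,"claw":-1},{"dx":-0.04,"dy":0,"dz":0,"roll":0,"claw":-1},{"dx":-0.04,"dy":0,"dz":0,"roll":0,"claw":-1},{"dx":0,"dy":-0.0352,"dz":0.0194,"roll":0,"claw":-1},{"dx":0,"dy":-0.0352,"dz":0.0194,"roll":0,"claw":-1},{"dx":0,"dy":-0.0352,"dz":0.0194,"roll":0,"claw":-1},{"dx":0,"dy":-0.0352,"dz":0.0194,"roll":0,"claw":-1},{"dx":0,"dy":-0.0352,"dz":0.0194,"roll":0,"claw":-1},{"dx":0,"dy":-0.0352,"dz":0.0194,"roll":0,"claw":-1},{"dx":0,"dy":-0.0352,"dz":0.0194,"roll":0,"claw":-1}]'
python3 -m inch '[{"dx":0,"dy":-0.0352,"dz":0.0194,"roll":0,"claw":-1},{"dx":0,"dy":-0.0352,"dz":0.0194,"roll":0,"claw":-1},{"dx":0,"dy":-0.0352,"dz":0.0194,"roll":0,"claw":-1},{"dx":0,"dy":-0.0352,"dz":0.0194,"roll":0,"claw":-1},{"dx":0,"dy":-0.0352,"dz":0.0194,"roll":0,"claw":-1},{"dx":0,"dy":-0.0352,"dz":0.0194,"roll":0,"claw":-1},{"dx":0,"dy":-0.0352,"dz":0.0194,"roll":0,"claw":-1},{"dx":0,"dy":0,"dz":0,"roll":0,"claw":-1},{"dx":0,"dy":0,"dz":0,"roll":0,"claw":-1},{"dx":0,"dy":0,"dz":0,"roll":0,"claw":-1},{"dx":0,"dy":0,"dz":0,"roll":0,"claw":-1}]'
python3 -c "
from h import *
go(.6258,-.2295,.19)
p,d=bot.snapshot('side'); np.savez('sidec.npz',p=p,d=d)
x,y,z=.6233,-.2293,bot.get_state()['tool_pos'][2]-.19
ov('side',p,(388,222),35,11,[(x,y,z,.048),(x,y,z,.038),(x,y,z+.008,.038),(x,y,.16,.017)],'pics/c7.png')"
```

```text
clock: 20.45
tool_pos: [0.4901, 0.0147, 0.38]
ee_rot: [0.0, 1.569, -0.0]
force: [1.4, 0.7, 0.0]
opening: 0.0463
clock: 21.37
tool_pos: [0.6252, -0.2284, 0.3799]
ee_rot: [-0.001, 1.571, 0.001]
force: [-0.6, 0.4, -0.2]
opening: 0.0461
axes x [ 3.e-04  1.e-04 -1.e+00] y [-1.3e-03  1.0e+00  1.0e-04] z [1.0e+00 1.3e-03 3.0e-04] tip [ 0.6252 -0.2284  0.1899] open 0.0461 t 21.37 F [-0.6  0.4 -0.2] q [-0.53  0.41  1.34  0.    1.39 -0.53]
tool delta mm [-0.1 -1.1  0.6]
```

View pics/c7.png

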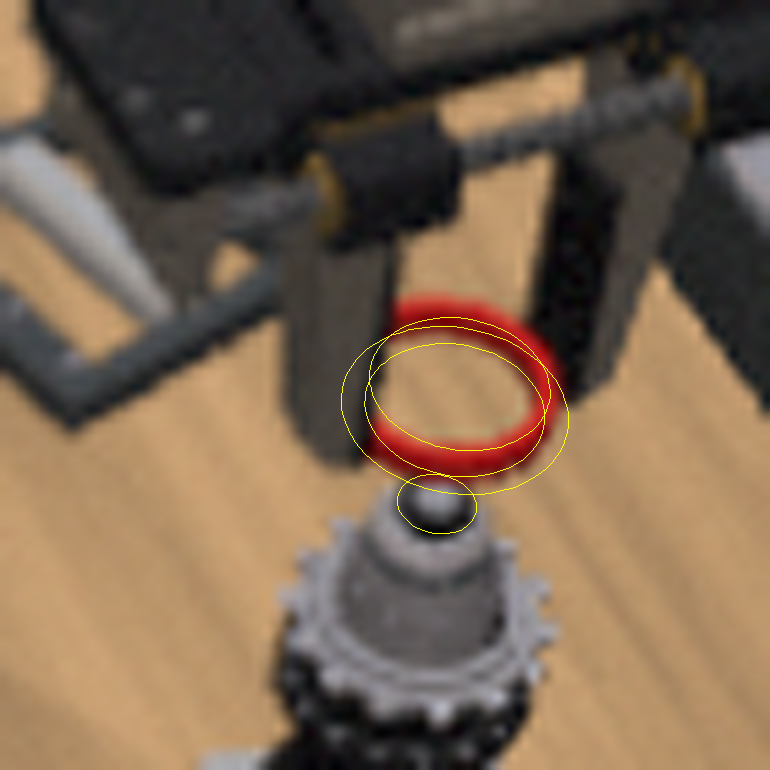

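```bash
python3 -m inch '[{"dx":0,"dy":-0.0028,"dz":0.001,"roll":0,"claw":-1},{"dx":0.015,"dy":0,"dz":0,"roll":0,"claw":-1},{"dx":0.015,"dy":0,"dz":0,"roll":0,"claw":-1},{"dx":0.01,"dy":0,"dz":0,"roll":0,"claw":-1},{"dx":0.003,"dy":0,"dz":0,"roll":0,"claw":-1},{"dx":0,"dy":0,"dz":0,"roll":0,"claw":-1},{"dx":0,"dy":0,"dz":0,"roll":0,"claw":-1},{"dx":0,"dy":0,"dz":0,"roll":0,"claw":-1}]'
python3 -c "
from h import *
go(.6256,-.2295,.127)
p,d=bot.snapshot('side'); np.savez('sidec.npz',p=p,d=d)
x,y,z=.6233,-.2293,bot.get_state()['tool_pos'][2]-.19
ov('side',p,(388,235),35,11,[(x,y,z,.048),(x,y,z+.008,.038),(x,y,.16,.017)],'pics/c8.png')"
```

```text
clock: 22.08
tool_pos: [0.6267, -0.2325, 0.3375]
ee_rot: [-0.001, 1.569, -0.0]
force: [2.2, 0.7, -0.2]
opening: 0.0461
axes x [ 0.0017 -0.001  -1.    ] y [-3.e-04  1.e+00 -1.e-03] z [1.0e+00 3.0e-04 1.7e-03] tip [ 0.627  -0.2327  0.1475] open 0.0461 t 22.08 F [ 2.2  0.7 -0.2] q [-0.54  0.45  1.38  0.    1.32 -0.54]
tool delta mm [20.5  3.2 -1.5]
```

View pics/c8.png

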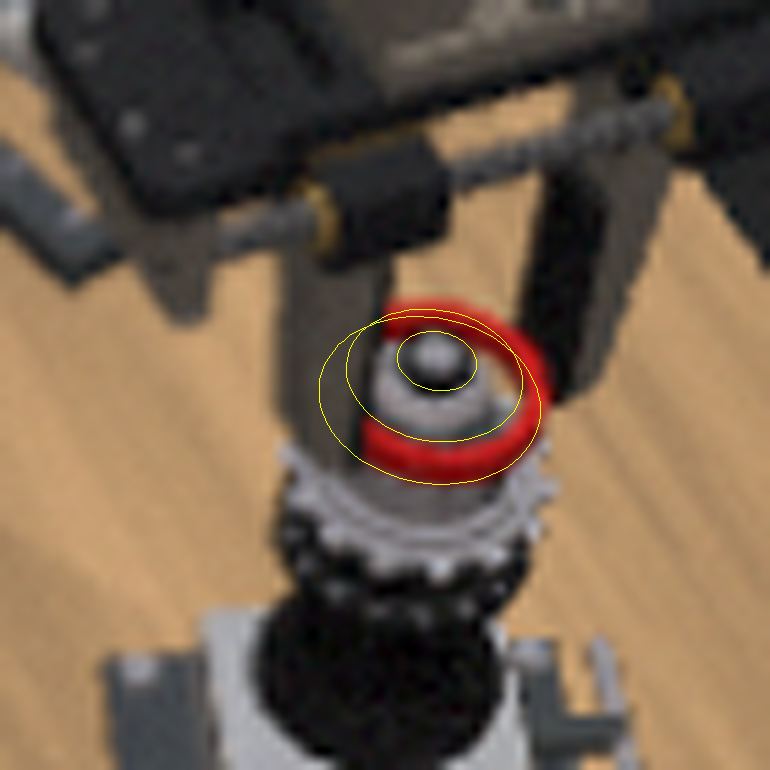

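```bash
python3 -m inch '[{"dx":0.007,"dy":0.0003,"dz":0,"roll":0,"claw":-1},{"dx":0.006,"dy":0,"dz":0,"roll":0,"claw":-1},{"dx":0,"dy":0,"dz":0,"roll":0,"claw":-1},{"dx":0,"dy":0,"dz":0,"roll":0,"claw":-1}]'
```

```text
clock: 22.47
tool_pos: [0.6263, -0.2317, 0.3222]
ee_rot: [0.001, 1.572, 0.001]
force: [0.9, 1.2, -1.3]
opening: 0.0464
```

```bash
python3 -m inch '[{"dx":0.003,"dy":0,"dz":0,"roll":0,"claw":-1},{"dx":0.001,"dy":0,"dz":0,"roll":0,"claw":-1},{"dx":0,"dy":0,"dz":0,"roll":0,"claw":-1},{"dx":0,"dy":0,"dz":0,"roll":0,"claw":-1}]'; python3 -m inch '[{"dx":0.002,"dy":0,"dz":0,"roll":0,"claw":-1},{"dx":0,"dy":0,"dz":0,"roll":0,"claw":-1},{"dx":0,"dy":0,"dz":0,"roll":0,"claw":-1}]'
```

```text
clock: 22.8
tool_pos: [0.6265, -0.2318, 0.3192]
ee_rot: [0.0, 1.571, 0.001]
force: [1.0, 4.0, 0.6]
opening: 0.0463
clock: 23.05
tool_pos: [0.6267, -0.2318, 0.3175]
ee_rot: [0.0, 1.57, 0.001]
force: [0.9, 4.6, 2.9]
opening: 0.0463
```

```bash
python3 -m inch '[{"dx":0.0005,"dy":0.001,"dz":0,"roll":0,"claw":-1},{"dx":0,"dy":0,"dz":0,"roll":0,"claw":-1},{"dx":0,"dy":0,"dz":0,"roll":0,"claw":0.45},{"dx":0,"dy":0,"dz":0,"roll":0,"claw":0.45},{"dx":0,"dy":0,"dz":0,"roll":0,"claw":0.45},{"dx":0,"dy":0,"dz":0,"roll":0,"claw":0.45},{"dx":-0.01,"dy":0,"dz":0,"roll":0,"claw":0.45},{"dx":-0.03,"dy":0,"dz":0,"roll":0,"claw":0.45},{"dx":-0.04,"dy":0,"dz":0,"roll":0,"claw":0.45},{"dx":0,"dy":0,"dz":0,"roll":0,"claw":0.45},{"dx":0,"dy":0,"dz":0,"roll":0,"claw":0.45}]'
python3 -c "
from h import *
go(.6367,.226,.2)
p,d=bot.snapshot('side'); np.savez('sided.npz',p=p,d=d)
x,y,z=.6233,-.2293,.127
ov('side',p,(388,235),35,11,[(x,y,z+.008,.048),(x,y,z,.048),(x,y,.16,.017)],'pics/d3.png')"
```

```text
clock: 23.97
tool_pos: [0.6271, -0.2316, 0.4015]
ee_rot: [-0.003, 1.564, -0.003]
force: [-1.3, -0.0, -0.7]
opening: 0.0666
axes x [ 0.0066 -0.0042 -1.    ] y [-2.0e-04  1.0e+00 -4.2e-03] z [1.0e+00 2.0e-04 6.6e-03] tip [ 0.6283 -0.2324  0.2115] open 0.0666 t 23.97 F [-1.3 -0.  -0.7] q [-0.53  0.4   1.31 -0.    1.42 -0.53]
tool delta mm [  9.6 458.4   8.4]
```

View pics/d3.png

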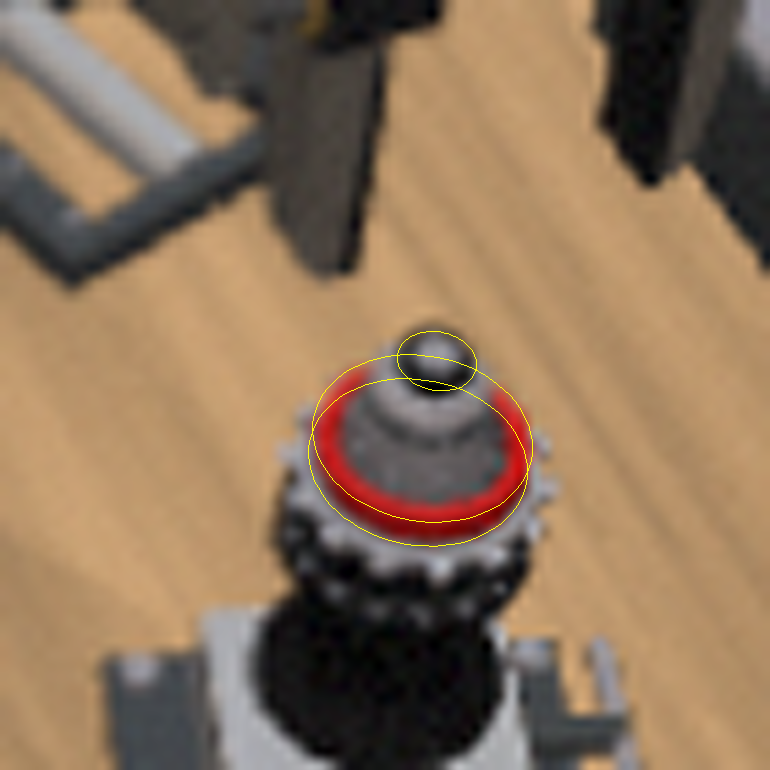

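Red is flat on the sprocket (crop centre about (420,450)). Next, blue.

```bash
python3 -m inch '[{"dx":0,"dy":0.0381,"dz":0.0007,"roll":0,"claw":1},{"dx":0,"dy":0.0381,"dz":0.0007,"roll":0,"claw":1},{"dx":0,"dy":0.0381,"dz":0.0007,"roll":0,"claw":1},{"dx":0,"dy":0.0381,"dz":0.0007,"roll":0,"claw":1},{"dx":0,"dy":0.0381,"dz":0.0007,"roll":0,"claw":1},{"dx":0,"dy":0.0381,"dz":0.0007,"roll":0,"claw":1},{"dx":0,"dy":0.0381,"dz":0.0007,"roll":0,"claw":1},{"dx":0,"dy":0.0381,"dz":0.0007,"roll":0,"claw":1},{"dx":0,"dy":0.0381,"dz":0.0007,"roll":0,"claw":1},{"dx":0,"dy":0.0381,"dz":0.0007,"roll":0,"claw":1},{"dx":0,"dy":0.0381,"dz":0.0007,"roll":0,"claw":1},{"dx":0,"dy":0.0381,"dz":0.0007,"roll":0,"claw":1}]'
python3 -m inch '[{"dx":0.04,"dy":0,"dz":0,"roll":0,"claw":1},{"dx":0.04,"dy":0,"dz":0,"roll":0,"claw":1},{"dx":0.04,"dy":0,"dz":0,"roll":0,"claw":1},{"dx":0.04,"dy":0,"dz":0,"roll":0,"claw":1},{"dx":0,"dy":0,"dz":0,"roll":0,"claw":1},{"dx":0,"dy":0,"dz":0,"roll":0,"claw":1},{"dx":0,"dy":0,"dz":0,"roll":0,"claw":1},{"dx":0,"dy":0,"dz":0,"roll":0,"claw":1}]'
python3 -c "
from h import *
go(.6367,.226,.001)
p,d=bot.snapshot('side'); crop(p,(323,157),40,9,'pics/g1.png')
"
```

```text
clock: 25.02
tool_pos: [0.634, 0.2278, 0.3948]
ee_rot: [-0.001, 1.574, -0.0]
force: [0.5, -0.6, -0.2]
opening: 0.0921
clock: 25.68
tool_pos: [0.6362, 0.2262, 0.2406]
ee_rot: [0.001, 1.565, 0.001]
force: [0.3, 0.5, 0.2]
opening: 0.092
axes x [ 5.8e-03  9.0e-04 -1.0e+00] y [-1.e-04  1.e+00  9.e-04] z [1.0e+00 1.0e-04 5.8e-03] tip [0.6373 0.2264 0.0506] open 0.092 t 25.68 F [0.3 0.5 0.2] q [ 0.16  0.57  1.42 -0.    1.15  0.16]
tool delta mm [49.6 -0.4 -0.9]
```

View pics/g1.png

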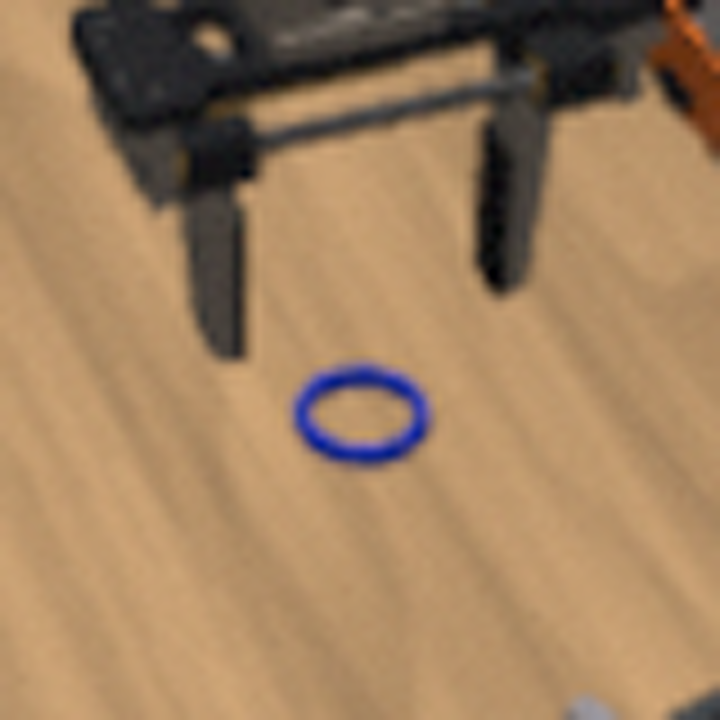

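```bash
python3 -m inch '[{"dx":0.02,"dy":0,"dz":0,"roll":0,"claw":1},{"dx":0.018,"dy":0,"dz":0,"roll":0,"claw":1},{"dx":0.0107,"dy":0,"dz":0,"roll":0,"claw":1},{"dx":0,"dy":0,"dz":0,"roll":0,"claw":1},{"dx":0,"dy":0,"dz":0,"roll":0,"claw":-1},{"dx":0,"dy":0,"dz":0,"roll":0,"claw":-1},{"dx":0,"dy":0,"dz":0,"roll":0,"claw":-1},{"dx":0,"dy":0,"dz":0,"roll":0,"claw":-1},{"dx":0,"dy":0,"dz":0,"roll":0,"claw":-1},{"dx":0,"dy":0,"dz":0,"roll":0,"claw":-1},{"dx":0,"dy":0,"dz":0,"roll":0,"claw":-1},{"dx":0,"dy":0,"dz":0,"roll":0,"claw":-1}]'
python3 -c "
from h import *
go(.6265,-.231,.001)
p,d=bot.snapshot('side'); crop(p,(323,157),40,9,'pics/g2.png')
"
```

```text
clock: 26.73
tool_pos: [0.6351, 0.2264, 0.1905]
ee_rot: [0.0, 1.57, 0.001]
force: [-3.6, 0.1, 7.2]
opening: 0.0467
axes x [ 9.e-04  6.e-04 -1.e+00] y [-4.e-04  1.e+00  6.e-04] z [1.e+00 4.e-04 9.e-04] tip [6.353e-01 2.265e-01 5.000e-04] open 0.0467 t 26.73 F [-3.6  0.1  7.2] q [0.16 0.63 1.43 0.   1.08 0.16]
tool delta mm [  -0.7 -457.5   -9. ]
```

View pics/g2.png

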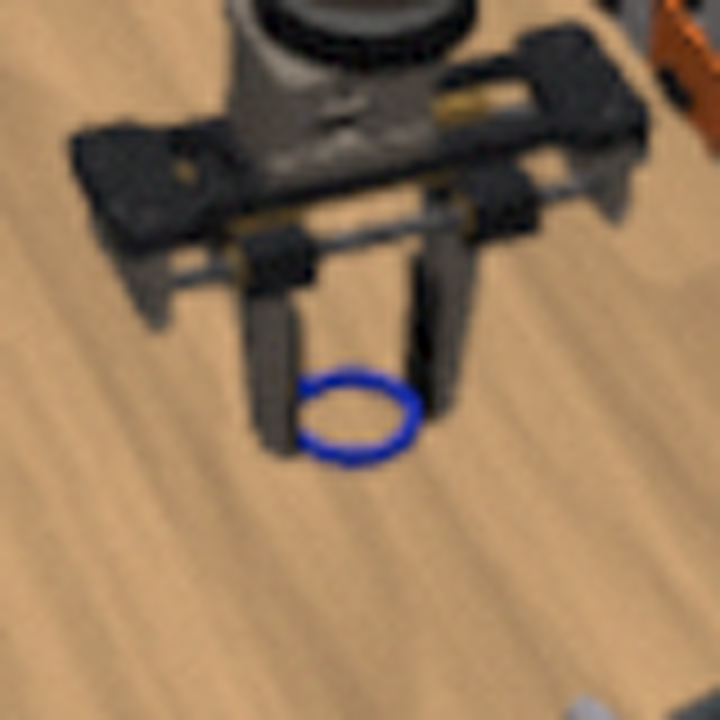

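```bash
python3 -m inch '[{"dx":-0.03,"dy":0,"dz":0,"roll":0,"claw":-1},{"dx":-0.04,"dy":0,"dz":0,"roll":0,"claw":-1},{"dx":-0.04,"dy":0,"dz":0,"roll":0,"claw":-1},{"dx":-0.04,"dy":0,"dz":0,"roll":0,"claw":-1},{"dx":-0.04,"dy":0,"dz":0,"roll":0,"claw":-1},{"dx":0,"dy":-0.0381,"dz":-0.0007,"roll":0,"claw":-1},{"dx":0,"dy":-0.0381,"dz":-0.0007,"roll":0,"claw":-1},{"dx":0,"dy":-0.0381,"dz":-0.0007,"roll":0,"claw":-1},{"dx":0,"dy":-0.0381,"dz":-0.0007,"roll":0,"claw":-1},{"dx":0,"dy":-0.0381,"dz":-0.0007,"roll":0,"claw":-1},{"dx":0,"dy":-0.0381,"dz":-0.0007,"roll":0,"claw":-1}]'
python3 -m inch '[{"dx":0,"dy":-0.0381,"dz":-0.0007,"roll":0,"claw":-1},{"dx":0,"dy":-0.0381,"dz":-0.0007,"roll":0,"claw":-1},{"dx":0,"dy":-0.0381,"dz":-0.0007,"roll":0,"claw":-1},{"dx":0,"dy":-0.0381,"dz":-0.0007,"roll":0,"claw":-1},{"dx":0,"dy":-0.0381,"dz":-0.0007,"roll":0,"claw":-1},{"dx":0,"dy":-0.0381,"dz":-0.0007,"roll":0,"claw":-1},{"dx":0,"dy":0,"dz":0,"roll":0,"claw":-1},{"dx":0,"dy":0,"dz":0,"roll":0,"claw":-1},{"dx":0,"dy":0,"dz":0,"roll":0,"claw":-1},{"dx":0,"dy":0,"dz":0,"roll":0,"claw":-1}]'
python3 -c "
from h import *
go(.6265,-.231,.19)
p,d=bot.snapshot('side'); np.savez('sidec.npz',p=p,d=d)
x,y,z=.6233,-.2293,bot.get_state()['tool_pos'][2]-.19
ov('side',p,(388,222),35,11,[(x,y,z,.048),(x,y,z,.038),(x,y,z+.007,.038),(x,y,.16,.017)],'pics/c9.png')"
```

```text
clock: 27.7
tool_pos: [0.6303, -0.0043, 0.3795]
ee_rot: [-0.001, 1.569, -0.0]
force: [0.1, 0.0, -0.4]
opening: 0.0463
clock: 28.53
tool_pos: [0.6267, -0.2298, 0.3786]
ee_rot: [-0.001, 1.57, 0.001]
force: [-0.1, 0.2, -0.6]
opening: 0.0467
axes x [ 6.e-04  1.e-04 -1.e+00] y [-1.6e-03  1.0e+00  1.0e-04] z [1.0e+00 1.6e-03 6.0e-04] tip [ 0.6268 -0.2298  0.1886] open 0.0467 t 28.53 F [-0.1  0.2 -0.6] q [-0.53  0.41  1.34  0.    1.39 -0.53]
tool delta mm [-1.4 -1.2 -0.3]
```

View pics/c9.png

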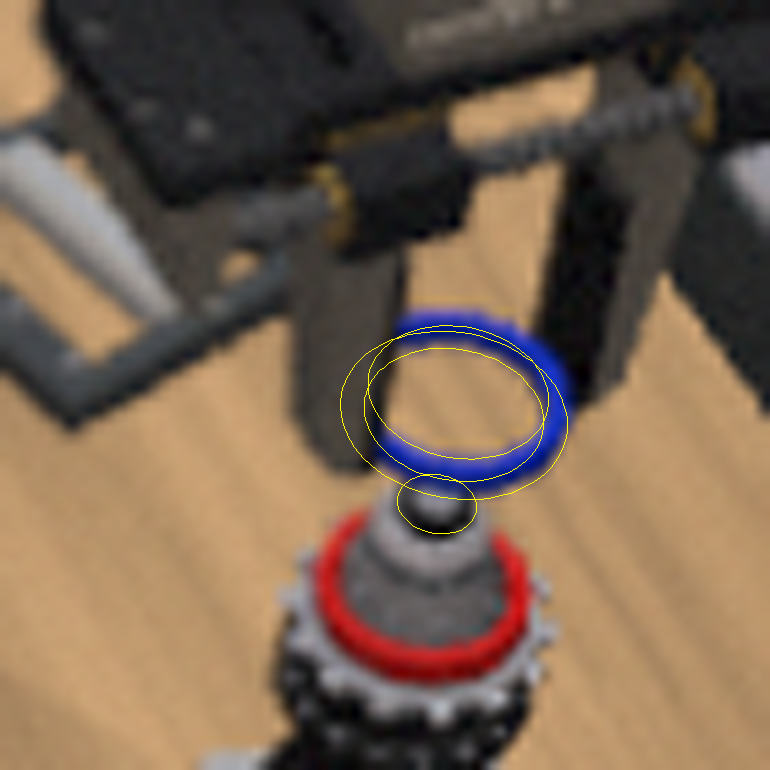

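```bash
python3 -m inch '[{"dx":0,"dy":-0.0009,"dz":0,"roll":0,"claw":-1},{"dx":0.015,"dy":0,"dz":0,"roll":0,"claw":-1},{"dx":0.015,"dy":0,"dz":0,"roll":0,"claw":-1},{"dx":0.01,"dy":0,"dz":0,"roll":0,"claw":-1},{"dx":0.003,"dy":0,"dz":0,"roll":0,"claw":-1},{"dx":0,"dy":0,"dz":0,"roll":0,"claw":-1},{"dx":0,"dy":0,"dz":0,"roll":0,"claw":-1},{"dx":0,"dy":0,"dz":0,"roll":0,"claw":-1}]'
python3 -c "
from h import *
go(.6265,-.231,.1355)
p,d=bot.snapshot('side'); np.savez('sidec.npz',p=p,d=d)
x,y,z=.6233,-.2293,bot.get_state()['tool_pos'][2]-.19
ov('side',p,(388,235),35,11,[(x,y,z,.048),(x,y,z+.007,.038),(x,y,.16,.017)],'pics/c10.png')"
```

```text
clock: 29.25
tool_pos: [0.6268, -0.232, 0.3363]
ee_rot: [-0.001, 1.569, -0.0]
force: [-0.1, -0.7, 0.4]
opening: 0.0467
axes x [ 0.0016 -0.001  -1.    ] y [-4.e-04  1.e+00 -1.e-03] z [1.0e+00 4.0e-04 1.6e-03] tip [ 0.6271 -0.2322  0.1463] open 0.0467 t 29.25 F [-0.1 -0.7  0.4] q [-0.53  0.45  1.38  0.    1.31 -0.54]
tool delta mm [10.8  1.2 -0.6]
```

View pics/c10.png

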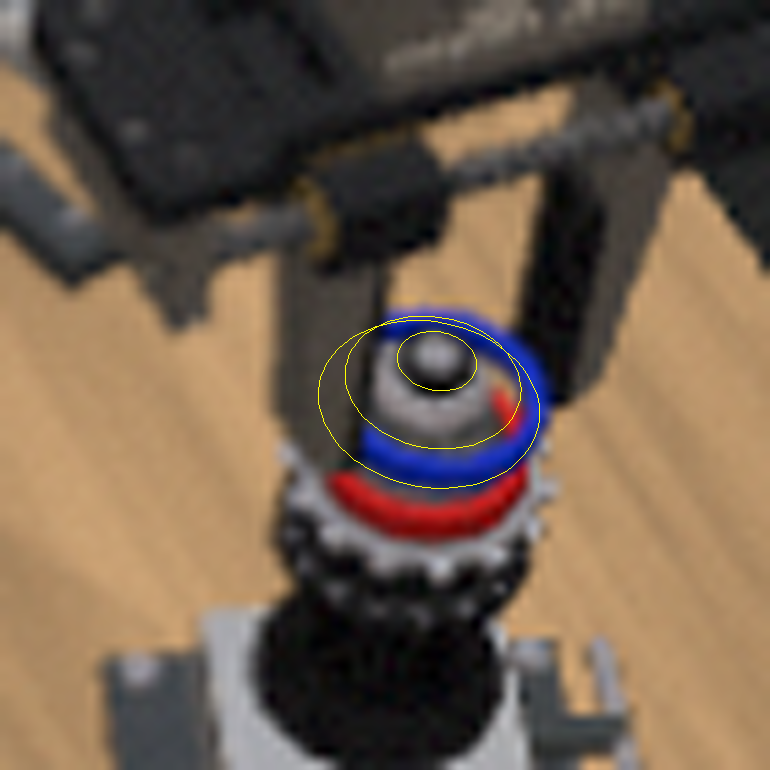

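```bash
python3 -m inch '[{"dx":0.004,"dy":0.0005,"dz":0,"roll":0,"claw":-1},{"dx":0.004,"dy":0,"dz":0,"roll":0,"claw":-1},{"dx":0,"dy":0,"dz":0,"roll":0,"claw":-1},{"dx":0,"dy":0,"dz":0,"roll":0,"claw":-1},{"dx":0,"dy":0,"dz":0,"roll":0,"claw":-1}]'; python3 -m inch '[{"dx":0.0015,"dy":0,"dz":0,"roll":0,"claw":-1},{"dx":0,"dy":0,"dz":0,"roll":0,"claw":-1},{"dx":0,"dy":0,"dz":0,"roll":0,"claw":-1}]'
```

```text
clock: 29.72
tool_pos: [0.6265, -0.2311, 0.3267]
ee_rot: [0.001, 1.571, 0.001]
force: [2.7, 3.7, -0.8]
opening: 0.047
clock: 29.97
tool_pos: [0.6265, -0.2311, 0.3256]
ee_rot: [0.0, 1.571, 0.001]
force: [1.3, 4.9, 1.5]
opening: 0.0465
```

```bash
python3 -m inch '[{"dx":0,"dy":0.001,"dz":0.0003,"roll":0,"claw":-1},{"dx":0.001,"dy":0,"dz":0,"roll":0,"claw":-1},{"dx":0,"dy":0,"dz":0,"roll":0,"claw":-1},{"dx":0,"dy":0,"dz":0,"roll":0,"claw":-1}]'
```

```text
clock: 30.3
tool_pos: [0.6267, -0.2307, 0.3254]
ee_rot: [-0.001, 1.571, -0.0]
force: [-1.9, 3.0, 4.9]
opening: 0.0466
```

Seated (Fz 4.9 N, tip at 0.1354). Releasing.

```bash
python3 -m inch '[{"dx":0,"dy":0,"dz":0,"roll":0,"claw":0.45},{"dx":0,"dy":0,"dz":0,"roll":0,"claw":0.45},{"dx":0,"dy":0,"dz":0,"roll":0,"claw":0.45},{"dx":0,"dy":0,"dz":0,"roll":0,"claw":0.45},{"dx":-0.01,"dy":0,"dz":0,"roll":0,"claw":0.45},{"dx":-0.03,"dy":0,"dz":0,"roll":0,"claw":0.45},{"dx":-0.03,"dy":0,"dz":0,"roll":0,"claw":0.45},{"dx":0,"dy":0,"dz":0,"roll":0,"claw":0.45},{"dx":0,"dy":0,"dz":0,"roll":0,"claw":0.45}]'
python3 -c "
from h import *
go(.4532,.0948,.2)
p,d=bot.snapshot('side'); np.savez('sided.npz',p=p,d=d)
x,y,z=.6233,-.2293,.135
ov('side',p,(388,235),35,11,[(x,y,z+.007,.048),(x,y,z,.048),(x,y,.16,.017)],'pics/d4.png')"
```

```text
clock: 31.05
tool_pos: [0.6272, -0.2309, 0.3981]
ee_rot: [-0.003, 1.566, -0.002]
force: [-0.7, -0.5, -0.0]
opening: 0.0663
axes x [ 0.0051 -0.0033 -1.    ] y [-1.0e-04  1.0e+00 -3.3e-03] z [1.0e+00 1.0e-04 5.1e-03] tip [ 0.6282 -0.2315  0.2081] open 0.0663 t 31.05 F [-0.7 -0.5 -0. ] q [-0.53  0.4   1.32 -0.    1.42 -0.53]
tool delta mm [   6.2  326.4 -175. ]
```

View pics/d4.png

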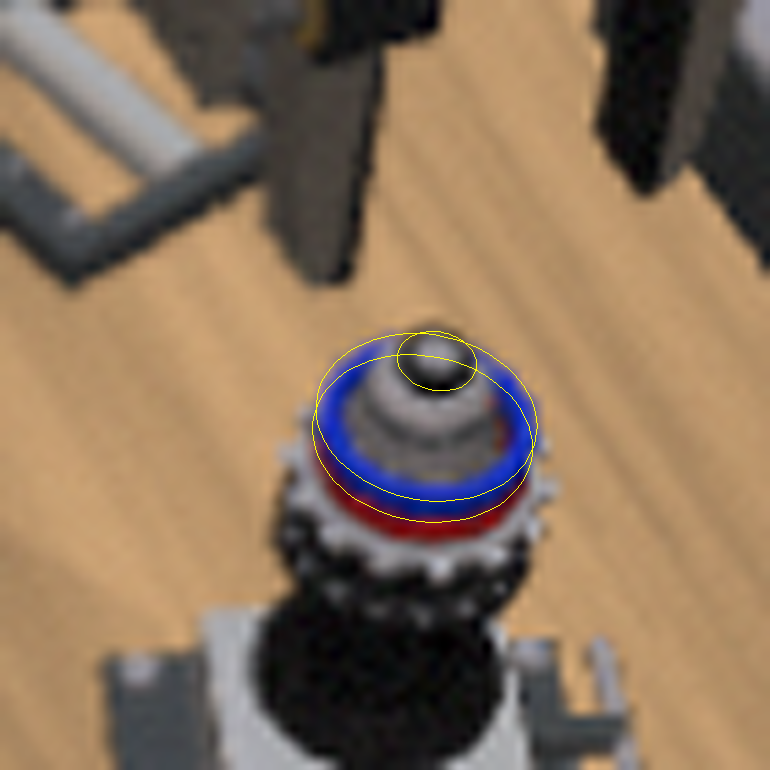

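Blue is flat on red. Last, the green lockring.

```bash
python3 -m inch '[{"dx":0,"dy":0.0362,"dz":-0.0193,"roll":0,"claw":1},{"dx":0,"dy":0.0362,"dz":-0.0193,"roll":0,"claw":1},{"dx":0,"dy":0.0362,"dz":-0.0193,"roll":0,"claw":1},{"dx":0,"dy":0.0362,"dz":-0.0193,"roll":0,"claw":1},{"dx":0,"dy":0.0362,"dz":-0.0193,"roll":0,"claw":1},{"dx":0,"dy":0.0362,"dz":-0.0193,"roll":0,"claw":1},{"dx":0,"dy":0.0362,"dz":-0.0193,"roll":0,"claw":1},{"dx":0,"dy":0.0362,"dz":-0.0193,"roll":0,"claw":1},{"dx":0,"dy":0.0362,"dz":-0.0193,"roll":0,"claw":1},{"dx":0.04,"dy":0,"dz":0,"roll":0,"claw":1},{"dx":0.04,"dy":0,"dz":0,"roll":0,"claw":1},{"dx":0.04,"dy":0,"dz":0,"roll":0,"claw":1}]'
python3 -m inch '[{"dx":0.036,"dy":0,"dz":0,"roll":0,"claw":1},{"dx":0,"dy":0,"dz":0,"roll":0,"claw":1},{"dx":0,"dy":0,"dz":0,"roll":0,"claw":1},{"dx":0,"dy":0,"dz":0,"roll":0,"claw":1},{"dx":0,"dy":0,"dz":0,"roll":0,"claw":1}]'
python3 -c "
from h import *
go(.453,.0948,.001)
p,d=bot.snapshot('side'); crop(p,(281,198),40,9,'pics/k1.png')
"
```

```text
clock: 32.1
tool_pos: [0.4519, 0.0961, 0.2727]
ee_rot: [-0.002, 1.57, 0.002]
force: [0.5, 0.2, -0.4]
opening: 0.0915
clock: 32.52
tool_pos: [0.4543, 0.0951, 0.2411]
ee_rot: [-0.0, 1.566, -0.0]
force: [0.3, 0.1, -0.4]
opening: 0.0918
axes x [ 4.7e-03 -3.0e-04 -1.0e+00] y [-1.e-04  1.e+00 -3.e-04] z [1.0e+00 1.0e-04 4.7e-03] tip [0.4552 0.095  0.0511] open 0.0918 t 32.52 F [ 0.3  0.1 -0.4] q [-0.05  0.07  2.04 -0.    1.02 -0.05]
tool delta mm [50.1 -0.2 -2.4]
```

View pics/k1.png

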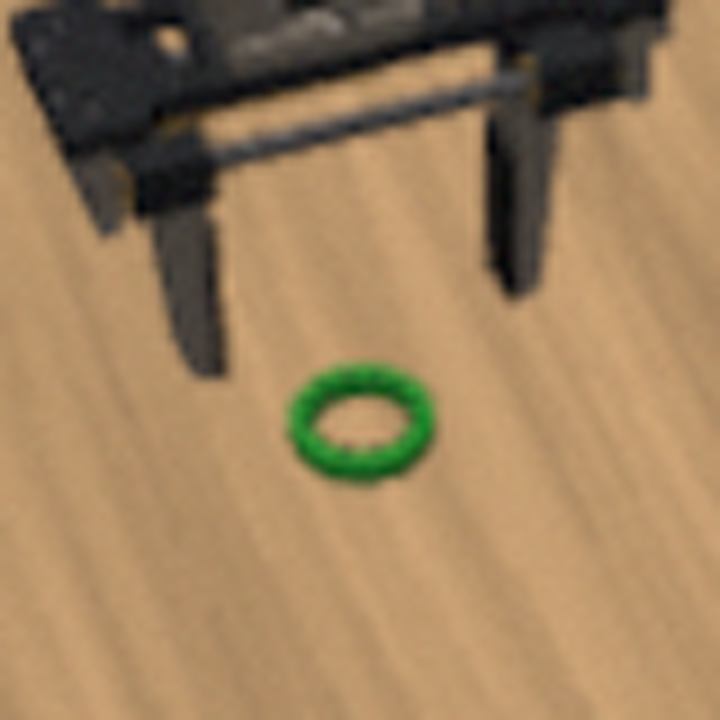

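```bash
python3 -m inch '[{"dx":0.02,"dy":0,"dz":-0.001,"roll":0,"claw":1},{"dx":0.018,"dy":0,"dz":0,"roll":0,"claw":1},{"dx":0.0112,"dy":0,"dz":0,"roll":0,"claw":1},{"dx":0,"dy":0,"dz":0,"roll":0,"claw":1},{"dx":0,"dy":0,"dz":0,"roll":0,"claw":-1},{"dx":0,"dy":0,"dz":0,"roll":0,"claw":-1},{"dx":0,"dy":0,"dz":0,"roll":0,"claw":-1},{"dx":0,"dy":0,"dz":0,"roll":0,"claw":-1},{"dx":0,"dy":0,"dz":0,"roll":0,"claw":-1},{"dx":0,"dy":0,"dz":0,"roll":0,"claw":-1},{"dx":0,"dy":0,"dz":0,"roll":0,"claw":-1},{"dx":0,"dy":0,"dz":0,"roll":0,"claw":-1}]'
python3 -c "
from h import *
go(.6267,-.231,.001)
p,d=bot.snapshot('side'); crop(p,(281,198),40,9,'pics/k2.png')
"
```

```text
clock: 33.57
tool_pos: [0.4523, 0.0952, 0.1905]
ee_rot: [-0.0, 1.57, 0.0]
force: [-2.9, 0.6, 6.6]
opening: 0.0476
axes x [ 5.e-04 -1.e-04 -1.e+00] y [-3.e-04  1.e+00 -1.e-04] z [1.e+00 3.e-04 5.e-04] tip [0.4524 0.0952 0.0005] open 0.0476 t 33.57 F [-2.9  0.6  6.6] q [-0.05  0.17  2.06 -0.    0.91 -0.06]
tool delta mm [  -0.4 -326.3  174.2]
```

View pics/k2.png

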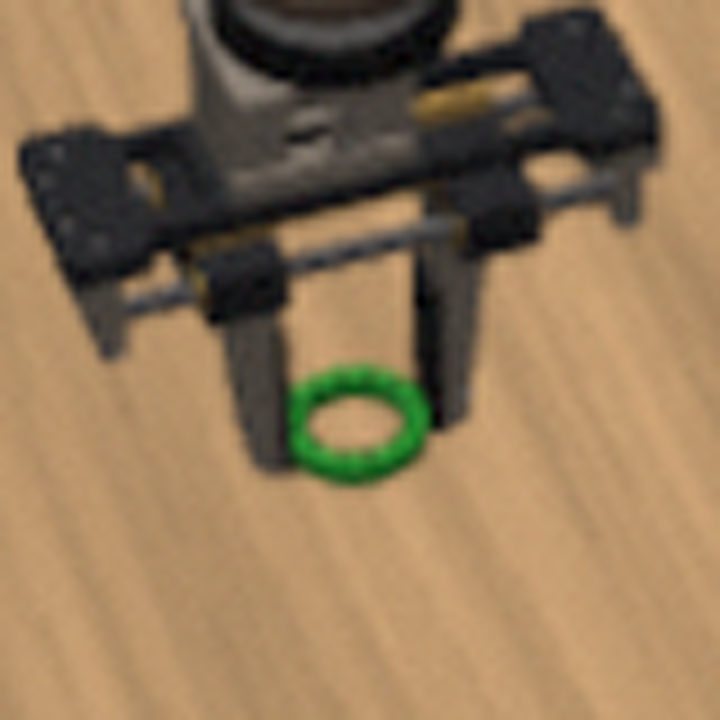

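```bash
python3 -m inch '[{"dx":-0.03,"dy":0,"dz":0,"roll":0,"claw":-1},{"dx":-0.04,"dy":0,"dz":0,"roll":0,"claw":-1},{"dx":-0.04,"dy":0,"dz":0,"roll":0,"claw":-1},{"dx":-0.04,"dy":0,"dz":0,"roll":0,"claw":-1},{"dx":-0.04,"dy":0,"dz":0,"roll":0,"claw":-1},{"dx":0,"dy":-0.0363,"dz":0.0194,"roll":0,"claw":-1},{"dx":0,"dy":-0.0363,"dz":0.0194,"roll":0,"claw":-1},{"dx":0,"dy":-0.0363,"dz":0.0194,"roll":0,"claw":-1},{"dx":0,"dy":-0.0363,"dz":0.0194,"roll":0,"claw":-1},{"dx":0,"dy":-0.0363,"dz":0.0194,"roll":0,"claw":-1},{"dx":0,"dy":-0.0363,"dz":0.0194,"roll":0,"claw":-1},{"dx":0,"dy":-0.0363,"dz":0.0194,"roll":0,"claw":-1}]'
python3 -m inch '[{"dx":0,"dy":-0.0363,"dz":0.0194,"roll":0,"claw":-1},{"dx":0,"dy":-0.0363,"dz":0.0194,"roll":0,"claw":-1},{"dx":0,"dy":0,"dz":0,"roll":0,"claw":-1},{"dx":0,"dy":0,"dz":0,"roll":0,"claw":-1},{"dx":0,"dy":0,"dz":0,"roll":0,"claw":-1},{"dx":0,"dy":0,"dz":0,"roll":0,"claw":-1}]'
python3 -c "
from h import *
go(.6267,-.231,.19)
p,d=bot.snapshot('side'); np.savez('sidec.npz',p=p,d=d)
x,y,z=.6233,-.2293,bot.get_state()['tool_pos'][2]-.19
ov('side',p,(388,222),35,11,[(x,y,z,.048),(x,y,z,.031),(x,y,z+.009,.031),(x,y,.16,.017)],'pics/c11.png')"
```

```text
clock: 34.62
tool_pos: [0.5883, -0.1608, 0.3797]
ee_rot: [-0.0, 1.57, -0.0]
force: [0.5, 1.0, 1.0]
opening: 0.047
clock: 35.12
tool_pos: [0.6264, -0.2301, 0.3799]
ee_rot: [-0.001, 1.571, 0.001]
force: [0.1, 0.1, -1.0]
opening: 0.047
axes x [ 2.e-04  2.e-04 -1.e+00] y [-1.4e-03  1.0e+00  2.0e-04] z [1.0e+00 1.4e-03 2.0e-04] tip [ 0.6264 -0.2301  0.1899] open 0.047 t 35.12 F [ 0.1  0.1 -1. ] q [-0.53  0.41  1.34  0.    1.39 -0.53]
tool delta mm [-0.1 -0.9  0.3]
```

View pics/c11.png

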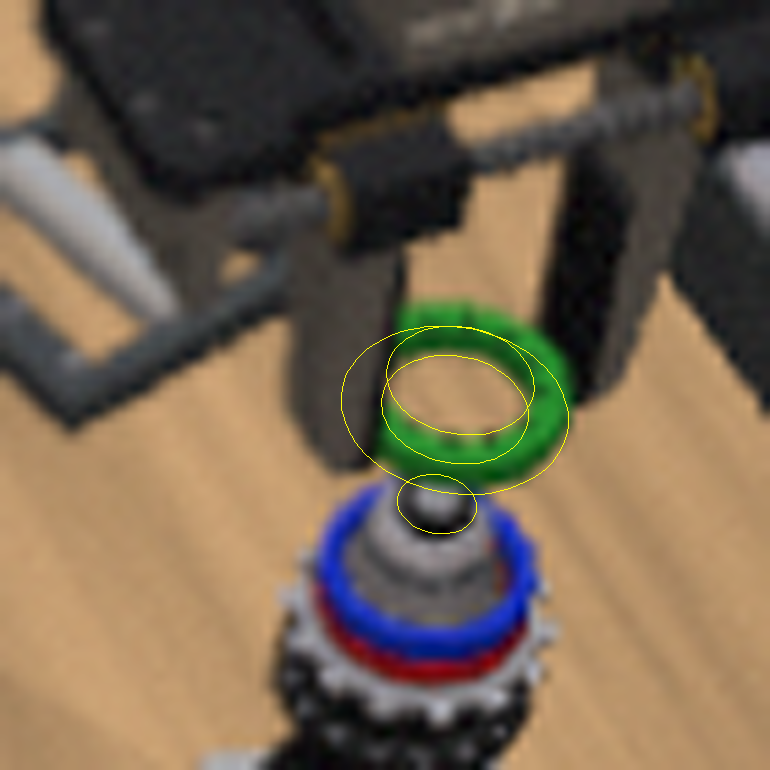

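```bash
python3 -m inch '[{"dx":0,"dy":-0.0006,"dz":0,"roll":0,"claw":-1},{"dx":0.015,"dy":0,"dz":0,"roll":0,"claw":-1},{"dx":0.01,"dy":0,"dz":0,"roll":0,"claw":-1},{"dx":0.008,"dy":0,"dz":0,"roll":0,"claw":-1},{"dx":0.003,"dy":0,"dz":0,"roll":0,"claw":-1},{"dx":0,"dy":0,"dz":0,"roll":0,"claw":-1},{"dx":0,"dy":0,"dz":0,"roll":0,"claw":-1},{"dx":0,"dy":0,"dz":0,"roll":0,"claw":-1}]'
python3 -c "
from h import *
go(.6267,-.231,.1425)
p,d=bot.snapshot('side'); np.savez('sidec.npz',p=p,d=d)
x,y,z=.6233,-.2293,bot.get_state()['tool_pos'][2]-.19
ov('side',p,(388,235),35,11,[(x,y,z,.048),(x,y,z+.009,.031),(x,y,.16,.017)],'pics/c12.png')"
```

```text
clock: 35.83
tool_pos: [0.6268, -0.2321, 0.3441]
ee_rot: [-0.001, 1.57, -0.0]
force: [-1.1, -0.2, 0.8]
opening: 0.0471
axes x [ 9.e-04 -6.e-04 -1.e+00] y [-3.e-04  1.e+00 -6.e-04] z [1.e+00 3.e-04 9.e-04] tip [ 0.627  -0.2322  0.1541] open 0.0471 t 35.83 F [-1.1 -0.2  0.8] q [-0.54  0.44  1.37 -0.    1.33 -0.54]
tool delta mm [11.6  1.3 -0.3]
```

View pics/c12.png

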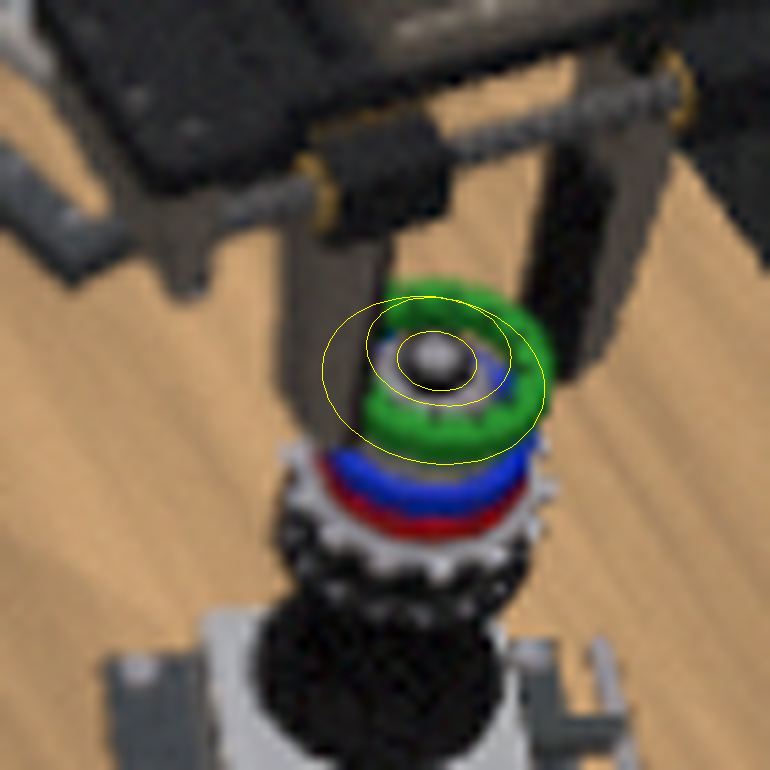

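```bash
python3 -m inch '[{"dx":0.004,"dy":0.0003,"dz":-0.0002,"roll":0,"claw":-1},{"dx":0.004,"dy":0,"dz":0,"roll":0,"claw":-1},{"dx":0,"dy":0,"dz":0,"roll":0,"claw":-1},{"dx":0,"dy":0,"dz":0,"roll":0,"claw":-1},{"dx":0,"dy":0,"dz":0,"roll":0,"claw":-1}]'; python3 -m inch '[{"dx":0.0015,"dy":0,"dz":0,"roll":0,"claw":-1},{"dx":0,"dy":0,"dz":0,"roll":0,"claw":-1},{"dx":0,"dy":0,"dz":0,"roll":0,"claw":-1}]'
```

```text
clock: 36.3
tool_pos: [0.6266, -0.2312, 0.3353]
ee_rot: [0.001, 1.57, 0.001]
force: [1.9, 3.3, -0.3]
opening: 0.0468
clock: 36.55
tool_pos: [0.6267, -0.2312, 0.3342]
ee_rot: [0.0, 1.57, 0.001]
force: [1.1, 5.8, 1.6]
opening: 0.0468
```

```bash
python3 -m inch '[{"dx":0,"dy":0.0012,"dz":0.0003,"roll":0,"claw":-1},{"dx":0.0012,"dy":0,"dz":0,"roll":0,"claw":-1},{"dx":0,"dy":0,"dz":0,"roll":0,"claw":-1},{"dx":0,"dy":0,"dz":0,"roll":0,"claw":-1}]'
```

```text
clock: 36.88
tool_pos: [0.6267, -0.2307, 0.3327]
ee_rot: [-0.0, 1.571, -0.0]
force: [0.1, 1.4, 3.3]
opening: 0.0468
```

```bash
python3 -m inch '[{"dx":0.0008,"dy":0,"dz":0,"roll":0,"claw":-1},{"dx":0,"dy":0,"dz":0,"roll":0,"claw":-1},{"dx":0,"dy":0,"dz":0,"roll":0,"claw":-1}]'
```

```text
clock: 37.13
tool_pos: [0.6267, -0.2307, 0.3323]
ee_rot: [-0.0, 1.571, -0.0]
force: [-1.0, 2.3, 5.0]
opening: 0.0469
```

Seated (tip at 0.1423, Fz rising). Releasing and backing off.

```bash
python3 -m inch '[{"dx":0,"dy":0,"dz":0,"roll":0,"claw":0.45},{"dx":0,"dy":0,"dz":0,"roll":0,"claw":0.45},{"dx":0,"dy":0,"dz":0,"roll":0,"claw":0.45},{"dx":0,"dy":0,"dz":0,"roll":0,"claw":0.45},{"dx":-0.01,"dy":0,"dz":0,"roll":0,"claw":0.45},{"dx":-0.03,"dy":0,"dz":0,"roll":0,"claw":0.45},{"dx":-0.04,"dy":0,"dz":0,"roll":0,"claw":0.45},{"dx":-0.03,"dy":0.01,"dz":-0.02,"roll":0,"claw":0.45},{"dx":0,"dy":0.03,"dz":-0.025,"roll":0,"claw":0.45},{"dx":0,"dy":0.03,"dz":-0.025,"roll":0,"claw":0.45},{"dx":0,"dy":0.03,"dz":-0.025,"roll":0,"claw":0.45},{"dx":0,"dy":0.03,"dz":-0.025,"roll":0,"claw":0.45}]'
python3 -m inch '[{"dx":0,"dy":0.03,"dz":-0.025,"roll":0,"claw":0.45},{"dx":0,"dy":0.03,"dz":-0.025,"roll":0,"claw":0.45},{"dx":0,"dy":0.03,"dz":-0.025,"roll":0,"claw":0.45},{"dx":0,"dy":0,"dz":0,"roll":0,"claw":0.45},{"dx":0,"dy":0,"dz":0,"roll":0,"claw":0.45}]'
python3 -c "
from h import *
x,y,z=.6233,-.2293,.142
p,d=bot.snapshot('side')
ov('side',p,(388,235),35,11,[(x,y,z+.009,.048),(x,y,z,.048),(x,y,.16,.017)],'pics/d5.png')
cv2.imwrite('pics/z_side.png',p[:,:,::-1])
p,d=bot.snapshot('top');crop(p,(384,175),35,11,'pics/d5t.png');cv2.imwrite('pics/z_top.png',p[:,:,::-1])"
```

```text
clock: 38.13
tool_pos: [0.5053, -0.0995, 0.4427]
ee_rot: [-0.0, 1.57, -0.001]
force: [1.0, 0.9, 0.1]
opening: 0.0666
clock: 38.55
tool_pos: [0.4308, -0.0095, 0.4428]
ee_rot: [-0.003, 1.569, 0.001]
force: [-0.1, -0.1, -1.0]
opening: 0.067
```

View pics/d5.png

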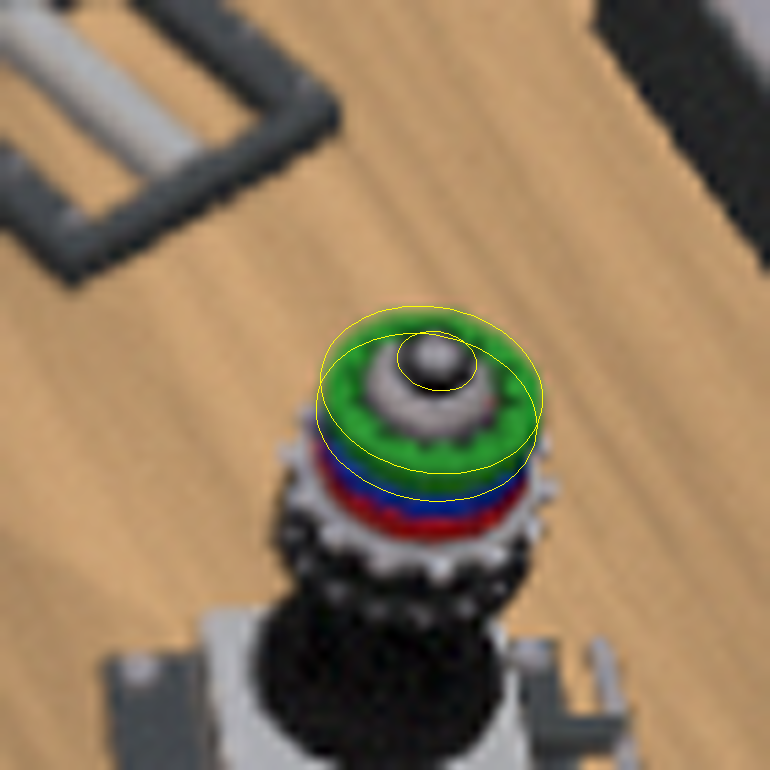

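View pics/d5t.png

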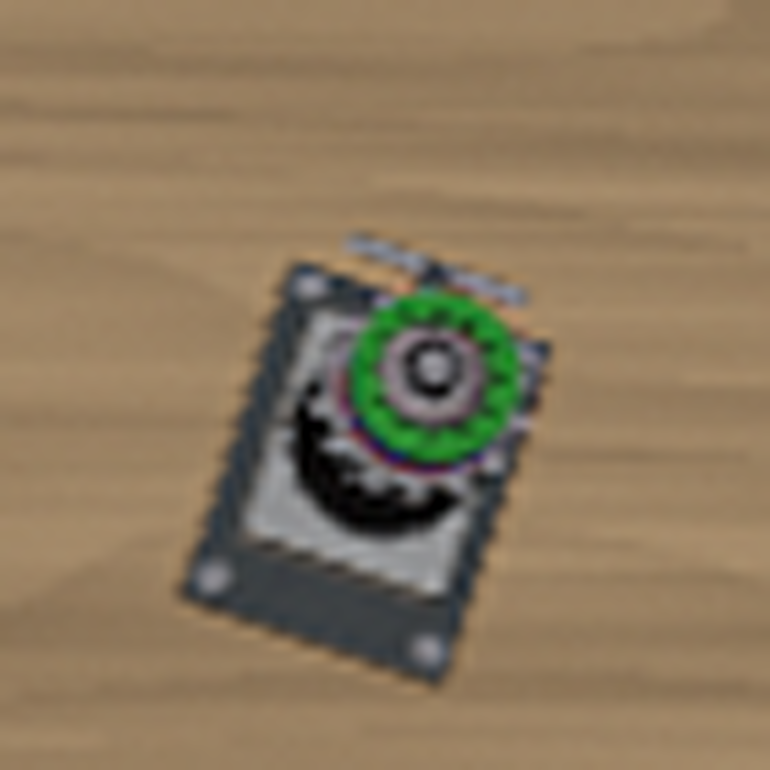

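View pics/z_side.png

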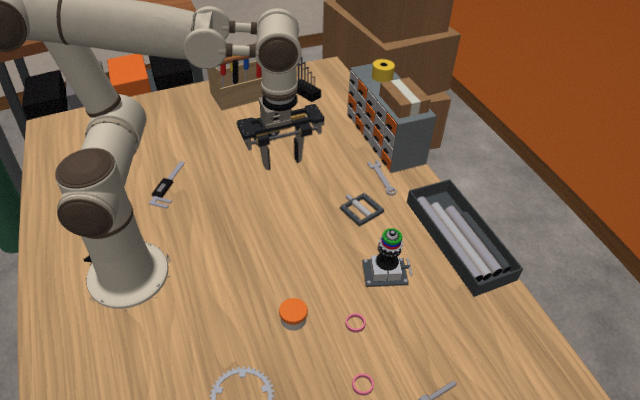

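The finished stack stands flat with the lockring round the nose, and its outlines match the predicted seat height. The top view shows it concentric, and the pedal and tub are where they were. Checking the stem, then handing in.

```bash
python3 -c "
from h import *
a=cv2.imread('pics/top0.png').astype(int);b=cv2.imread('pics/z_top.png').astype(int)
for n,(x,y) in dict(stem=(178,215),pedal=(314,170),tub=(398,264)).items():
    print(n,abs(a[y-20:y+20,x-20:x+20]-b[y-20:y+20,x-20:x+20]).mean().round(2))
print(bot.close_job())"
```

```text
stem 1.02
pedal 1.01
tub 0.95
the job is handed in; nothing more can be done
None
```

I built the stack on the freehub in the order asked: black spacer, sprocket, red spacer, blue spacer, green lockring. Each part was lowered until it touched at about its expected height (roughly 3–6 N upward), then let go before the next. The job was handed in at about 39 s, with the gripper well clear of everything.

**Final checks:** In the side view, the lockring's outline matches its predicted seated height, and the layers below it sit flat. The top view shows it concentric round the nose. The pedal, stem and grease tub look the same in the top picture as at the start.

**Disagreements:** The two cameras differed by about 3–6 mm on the bench and 4 mm at the hub. I averaged them for the grasps and centred each part over the hub from the side camera. While lowering, four of the parts (all but the sprocket) rubbed the hub with up to about 6–7 N sideways, and I nudged them free before letting go. The last camera check was just before hand-in, so I did not observe the second after it.

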